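# Refit the vented cover of a control box

### The job

Put the vented cover back on the open steel control box. Lay it between the box's side lips with its holed end resting up on the brass stud, the hole still a little short of it; slide it gently along the box, without forcing it, until the hole drops over the stud and the cover lies flat on the flanges, then swing the red-knobbed catch round until its arm points straight along the box over the end of the cover. Let go, and leave the other things on the bench where they are.

Things in the scene. Friction and masses are not known exactly. Their poses are not given: they have to be found in the camera images.
- box: Stainless control box, open at the top, bolted down; 161 mm wide (its x), 300 mm long (its y). Origin: centre of its underside, z up. Flat flanges 85 mm above the origin carry the cover. A lip stands along each long side: upright and 153 mm apart up to 12 mm above the flanges, then flared outward up to 20 mm. No lip at the ends: the cover slides freely along y.
- box_slot (a point): Middle of a slot along y in the box's end deck (flange height, box x = 0, y = +60 mm, 85 mm above its origin). An upright brass stud is clamped fast in it: 10 mm in diameter, top bevelled, 6.5 mm tall above the flanges, at x = 0 and anywhere from 8 mm before to 8 mm beyond this point along y; where exactly is not measured. The deck runs from box y = 28 to 150 mm.
- cover: Loose aluminium plate, 150 mm (its x) by 200 mm (its y), 4 mm thick, about 0.35 kg, starting flat on the bench. Origin: centre of its underside, z up. On the box its axes lie as the box's (holed +y end to the stud), with 1.5 mm to spare at each lip. Home, it lies flat on the flanges, origin at box x = 0, y = -10 to +10 mm by the stud, which then stops it sliding. Riding on the stud it slopes about 2 degrees.
- cover_handle (a point): Centre of the cover's handle bar, 36 mm above the cover's underside, over its origin. The bar is 12 mm thick (along the cover's y), 14 mm tall and 74 mm long between its posts (along the cover's x), with 25 mm free under it. Sliding the cover along the flanges takes 2 to 9 N.
- cover_hole (a point): Centre of the round 14 mm hole in the cover, at its underside: 60 mm from the cover's origin towards +y, 40 mm from its +y edge.
- catch (a joint): Angle of the catch, a flat arm 50 mm long on an upright pivot at box x = 0, y = 128 mm. At 0 it points to the box's -x (open); grows anticlockwise from above; at 1.57 it points to the box's -y, over the cover's end. Stops: -0.35, 1.65. Stays where left; takes about 1.5 N at the knob. Arm from 6 to 10 mm above the flanges: it passes only over a cover that is down.
- catch_knob (a point): Middle of the red upright knob on the catch's arm: a round pin 12 mm in diameter, from 10 to 42 mm above the flanges, 40 mm from the catch's pivot; this point is 26 mm above the flanges.
- parts_bin: Blue parts bin with screws, 120 x 100 x 55 mm, origin at the centre of its underside. Leave alone.
- spanner: Steel spanner lying on the bench. Leave alone.
- grease_can: Green can, 70 mm in diameter and 85 mm tall, origin at the centre of its underside. Leave alone.
Not all that is in view belongs to the job. Of the things that look like the cover, take the one that is nearest to the robot's base at the start.

How it is judged (in metres and radians):
On the way, in this order (a step that is already met when the one before it is completed fails the run):
1. the cover lies on the box between the lips, its holed end up on the stud and the hole not yet over it (x of cover in the frame of box between -0.005 and 0.005 m and z of cover_hole in the frame of box between 0.0885 and 0.098 m and y of cover in the frame of box between -0.06 and 0.008 m and contact force between cover and box above 0.5 N), for 0.2 s.
2. the cover has dropped over the stud and lies flat on the flanges (x of cover in the frame of box between -0.005 and 0.005 m and z of cover in the frame of box between 0.0825 and 0.0875 m and angle between the z axis of cover and the z axis of box, either way round below 0.02 rad and y of cover in the frame of box between -0.014 and 0.014 m and y of cover_hole in the frame of box above 0.04 m), for 0.3 s.
At the end, for the whole second after the job is handed in: Cover at rest flat on the flanges (2.5 mm, 0.02 rad), between the lips (5 mm of the middle), hole down over the stud (origin within 14 mm of the box's middle along the box); catch turned to at least 1.35 rad, its arm over the cover's end (all of step 2 and value of joint catch above 1.35 rad and linear speed of cover below 0.01 m/s); the robot touches nothing.
It fails at once if the cover is forced against the box, its stud or its catch (more than 35 N) (contact force between cover and box above 35 N).
It fails at once if the parts bin is moved by more than 20 mm (distance of parts_bin from where it was at the start of the episode above 0.02 m).
It fails at once if the spanner is moved by more than 20 mm (distance of spanner from where it was at the start of the episode above 0.02 m).
It fails at once if the grease can is moved by more than 20 mm (distance of grease_can from where it was at the start of the episode above 0.02 m).
It also fails if it takes over 67 s, if anything falls off the work surface, if the arm or the gripper's body presses on something with over 40 N, if the wrist force passes 120 N, or if a joint passes its speed limit or range.

### The arm

A 6-joint arm with a two-finger parallel gripper is mounted at the origin on the work surface. World frame = base frame: x ahead of the robot, y to its left, z up, the work surface at z = 0. Lengths are in mm, angles in rad, forces in N, time in s.
With the tool pointing down it reaches from about 275 to 750 mm from the base axis. Payload 10.2 kg.
Tool frame: the origin (TCP) lies at the very end of the fingers, on their centre line; the grasp point (between the pads) lies 19 mm behind it; z points along the fingers, x is the direction in which the jaws open and shut, and the axes are right-handed (so a half turn about z gives the same grasp; the last joint's range is limited). The gripper opens to 85 mm and grips with 20 to 120 N. Pads are 22 mm wide; open, the fingers measure 114 mm over their backs; the gripper's body (76 mm by 85 mm) begins 54 mm behind the grasp point. The pads swing forward as they close: fully open they stand 13 mm farther back than shut.
Start: joints at [-1.476, 0.313, 1.498, -0, 1.331, -0.223], TCP at [164.038, -498.721, 231.294] pointing down, gripper open.
Joint ranges: [-2.94, 2.94], [-0.97, 2.17], [0.19, 2.56], [-1.23, 4.37], [0.02, 3.11], [-2.88, 2.88]. Speed limits (rad/s): [2.39, 2.39, 3.01, 3.14, 3.14, 3.14].

### API

Orientations are given as a unit quaternion [w, x, y, z].
In Python, from rig import ctrl, cams gives the robot as it stands.
- The arm moves only by the tool play_rows, never from a script. Its argument "steps" is a list of rows, each a list of 2 entries, a list of its own where there are three numbers: the shift along the tool's x, y, z normalised to -1 to 1, where 1 is 0.75 m, then the turn, a rotation vector about the tool's x, y, z normalised to -1 to 1, where 1 is 45 degrees. A call has 1 to 20 rows; each row shifts and turns the commanded pose from where the row before left it, along the tool's axes as they then stand; what a row does not reach is not made up. A row lasts 1/10 s, in which the tool goes at most 50 mm and 8.59 degrees, less where a joint would pass 70% of its speed; a pose out of reach is approached as far as the arm can. A call with a number of a shift or a turn outside -1 to 1 is refused whole. A call with a gripper value outside its range is refused whole. "grip" is the closure, from 0 (fully open) to 1 (shut), set as the call begins (left out, the last holds). The fingers move at their own pace and stop on an object; "squeeze" is the grip in N (left out, the last holds). Time passes only in rows, so rows that do not move let the fingers close. It gives the time, the measured TCP pose, the force and the opening at its end, in the units of the state.
- ctrl.sense(): the state, without advancing time (a new reading comes with each control period).
- cams.capture(name): name is "scene" or "top" or "wrist"; returns the picture (480x640x3 uint8, red, green, blue); there is no depth.
- cams.camera_info(name): a dict with "fx", "fy", "cx", "cy" (pixels), "xyz" and "attitude" of the camera in the world. Camera axes: x right, y up, looking along -z (the intrinsics and any distortion apply to the point x, -y, -z); pixel columns grow to the right and rows downward; lengths in mm; the calibration is good to about 2 mm. The wrist camera is an equidistant fisheye: a pixel r from the principal point sees the ray r / f radians off the axis. A picture is of the moment at which its call begins: read the wrist's pose just before it. camera_info takes no time and is no camera call; for the wrist camera it gives the pose at the moment of the call.
- ctrl.finish_job(): hands the job in, once; it reports no verdict.
Trained networks look in the newest picture that a camera, given by its name, has taken for a name from the list of things; names that differ only in an ending like _2 or _b are one class to them, and where a whole thing is asked for, a point or a joint stands for the part that bears it (a point fixed in the world has none). Each returns a list of dicts, best first, with "p" (0 to 1); they miss things now and then, are a little off and sometimes report something else, mostly with a low value. They report only what shows in the picture. A call takes as long as a camera call. They do not tell look-alikes from the thing itself.
- cams.search_frame(camera, thing): "rect" ([centre column, centre row, width, height] in pixels, round what is visible of it).
- cams.tip_of(camera, thing): "pixel" ([column, row] in pixels: a listed point, or the origin of a listed thing).
The state is a dict: "time_s": time; "joints": joint angles; "dq": joint speeds; "tau": joint torques, N m; "eef_pos": TCP position; "ee_rot": TCP orientation; "force": force on the tool from outside, world axes, zero at the start; "wrist_torque": the same for the moment, N m; "grip_width": opening from 0.0 (shut) to 1.0 (fully open).
Only numpy, scipy, OpenCV 4.12 (cv2) and the standard library are available. Lean on these libraries where they do the work, as an engineer would, in place of code of your own. Each camera call takes 0.05 s, during which the arm holds its last target.

## Working session

There is one attempt and no reset: what is moved stays moved. The work goes in short steps, Python scripts to look and compute and a tool call to move; the robot and the scene stay as the last step left them, time stands still between calls to the robot, and variables do not carry over. Pictures are saved under pics/ and viewed, and the job is handed in when it is done.

Besides the shell and the picture viewer there is one more tool, called as name(argument=value, ...) on one line, values as JSON. play_rows: Moves the arm, as the interface text tells. Its arguments: {"type":"object","properties":{"steps":{"type":"array"},"grip":{"type":"number"},"squeeze":{"type":"number"}},"required":["steps"]}

```bash
ls; mkdir -p pics
python3 - <<'E'
from rig import ctrl, cams
import cv2
s=ctrl.sense(); print(s)
for c in ["scene","top","wrist"]:
    im=cams.capture(c); cv2.imwrite(f"pics/{c}0.png",im[:,:,::-1]); print(c,cams.camera_info(c))
    for t in ["box","cover","cover_handle","cover_hole","catch_knob","box_slot","parts_bin","spanner","grease_can"]:
        try:
            print(t,[(round(d["p"],2),[int(v) for v in d["rect"]]) for d in cams.search_frame(c,t)][:4],[(round(d["p"],2),[round(v,1) for v in d["pixel"]]) for d in cams.tip_of(c,t)][:4])
        except Exception as e: print(t,e)
print(ctrl.sense()["time_s"])
E
```

```text
pics
{'time_s': 0.0, 'joints': array([-1.47641745e+00,  3.13446939e-01,  1.49842823e+00,  2.77402843e-05,
        1.33100481e+00, -2.23438160e-01]), 'dq': array([-0.00154998, -0.00117129,  0.00054201, -0.00160134,  0.0003678 ,
        0.00186001]), 'tau': array([-4.65470439e-04, -4.12261462e+01, -2.59741956e+01, -3.53768564e-04,
        4.05949846e-03, -1.11600593e-05]), 'eef_pos': array([ 164.01080272, -498.45708753,  230.73997727]), 'ee_rot': array([-4.92433312e-04,  8.10088529e-01, -5.86307224e-01, -4.14722645e-04]), 'force': array([-0.55382665, -0.52514815,  0.24294684]), 'wrist_torque': array([-0.05739236,  0.00694948,  0.04227587]), 'grip_width': 0.9986690217035601}
scene {'fx': 503.1535319149126, 'fy': 503.1535319149126, 'cx': 322.01667160915406, 'cy': 242.4247093978926, 'xyz': array([855.0034817 , 565.02604746, 894.19833512]), 'attitude': array([0.25453421, 0.07668372, 0.27201781, 0.92484499])}
box [(0.97, [253, 136, 141, 139])] [(0.93, [258.1, 151.0])]
cover [(0.78, [453, 420, 136, 119]), (0.57, [372, 306, 122, 122])] [(0.89, [371.5, 302.2]), (0.79, [451.4, 428.8]), (0.57, [
[... 1377 characters left out ...]
89.8, 198.2])]
parts_bin [(0.75, [375, 187, 60, 70]), (0.55, [431, 295, 4, 26])] [(0.63, [372.1, 190.1])]
spanner [(0.63, [286, 192, 32, 76])] [(0.8, [289.1, 193.2]), (0.29, [265.7, 275.0])]
grease_can [(0.77, [493, 196, 41, 39]), (0.45, [490, 280, 161, 106]), (0.39, [266, 278, 91, 65])] [(0.67, [488.8, 195.0])]
wrist {'fx': 371.64829954431775, 'fy': 371.64829954431775, 'cx': 321.65981636102566, 'cy': 239.08276203217073, 'xyz': array([ 233.8731927 , -476.26342423,  373.42968946]), 'attitude': array([ 0.80132426, -0.11739845,  0.08543919, -0.5803423 ])}
box [] []
cover [] []
cover_handle [] []
cover_hole [] []
catch_knob [] []
box_slot [] []
parts_bin [] []
spanner [] []
grease_can [] []
2.85
```

View pics/scene0.png

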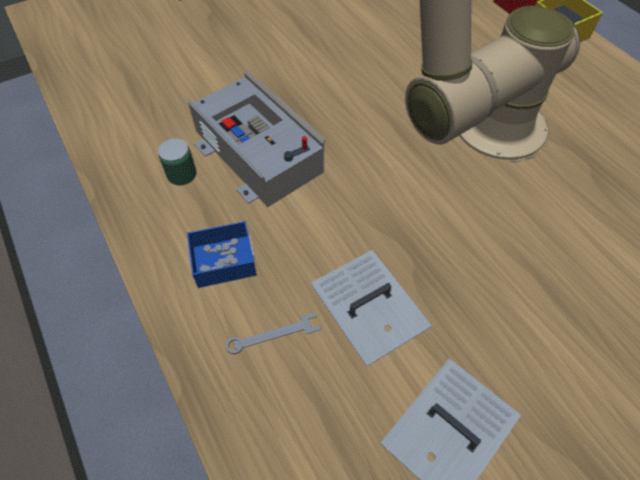

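View pics/top0.png

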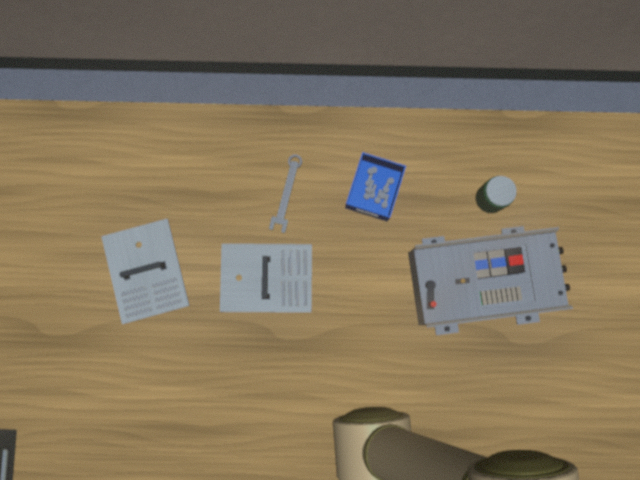

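```bash
cat > h.py <<'E'
import numpy as np
from scipy.spatial.transform import Rotation as R
def rot(q): return R.from_quat(np.r_[q[1:],q[0]])
def ray(info,px,fish=False):
    u=(px[0]-info["cx"])/info["fx"]; v=(px[1]-info["cy"])/info["fy"]
    if fish:
        r=np.hypot(u,v); s=np.sin(r)/r if r>1e-9 else 1; d=np.array([u*s,-v*s,-np.cos(r)])
    else: d=np.array([u,-v,-1.])
    return np.array(info["xyz"]), rot(info["attitude"]).apply(d)
def atz(info,px,z,fish=False):
    o,d=ray(info,px,fish); return o+d*(z-o[2])/d[2]
def proj(info,P,fish=False):
    p=rot(info["attitude"]).inv().apply(np.asarray(P,float)-info["xyz"])
    x,y,z=p[...,0],-p[...,1],-p[...,2]
    if fish:
        r=np.hypot(x,y); th=np.arctan2(r,z); u,v=x/r*th,y/r*th
    else: u,v=x/z,y/z
    return np.stack([u*info["fx"]+info["cx"],v*info["fy"]+info["cy"]],-1)
def tri(a):
    A=np.zeros((3,3));b=np.zeros(3)
    for o,d in a:
        d=d/np.linalg.norm(d);M=np.eye(3)-np.outer(d,d);A+=M;b+=M@o
    return np.linalg.solve(A,b)
E
python3 - <<'E'
from h import *
from rig import cams
S=cams.camera_info("scene");T=cams.camera_info("top")
for n,s,t,z in [("handle",(371.1,298.1),(263.1,275.9),36),("hole",(386.4,329.9),(240.2,277.3),4),("coverorg",(371.5,302.2),(262.6,277.1),0),("B org",(451.4,428.8),(144.6,268.9),0),
 ("box",(258.1,151),(481.9,279.4),0),("knob",(303.7,141.1),(430.5,304.4),111),("slot",(267.9,139.4),(461.5,280.3),85)]:
    print(n,z,atz(S,s,z).round(1),atz(T,t,z).round(1),tri([ray(S,s),ray(T,t)]).round(1))
E
python3 - <<'E'
import cv2
a=cv2.imread("pics/top0.png")
cv2.imwrite("pics/topA.png",cv2.resize(a[220:340,210:320],None,fx=5,fy=5,interpolation=cv2.INTER_CUBIC))
cv2.imwrite("pics/topbox.png",cv2.resize(a[220:345,395:585],None,fx=4.2,fy=4.2,interpolation=cv2.INTER_CUBIC))
a=cv2.imread("pics/scene0.png")
cv2.imwrite("pics/scbox.png",cv2.resize(a[65:210,180:335],None,fx=4,fy=4,interpolation=cv2.INTER_CUBIC))
E
```

```text
handle 36 [553.1 246.3  36. ] [551.8 244.1  36. ] [551.8 244.6  31.9]
hole 4 [554.2 304.9   4. ] [549.9 297.2   4. ] [550.1 299.9 -10.7]
coverorg 0 [544.7 240.8   0. ] [551.6 248.4   0. ] [550.5 246.9  16.6]
B org 0 [560.9 509.4   0. ] [564.5 508.8   0. ] [563.3 508.6   4.3]
box 0 [ 554.7 -230.8    0. ] [ 556.2 -236.7    0. ] [ 554.7 -236.8   -5. ]
knob 111 [ 495.7 -107.9  111. ] [ 495.7 -101.7  111. ] [ 497.  -101.7  116.7]
slot 85 [ 549.1 -174.9   85. ] [ 547.4 -171.1   85. ] [ 548.7 -171.5   87.4]
```

View crops.

View pics/topA.png

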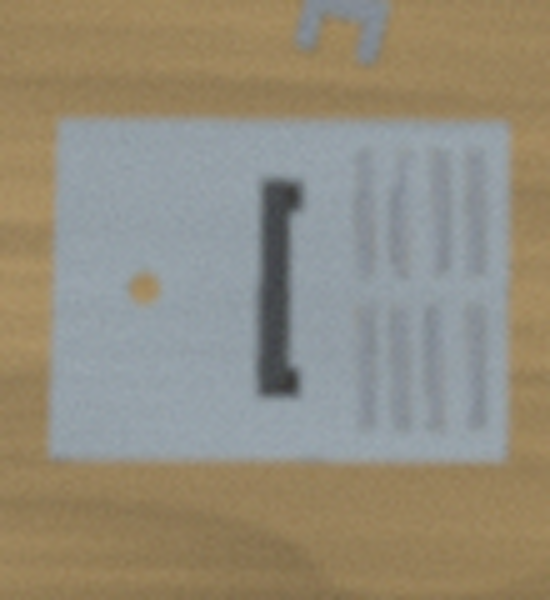

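View pics/topbox.png

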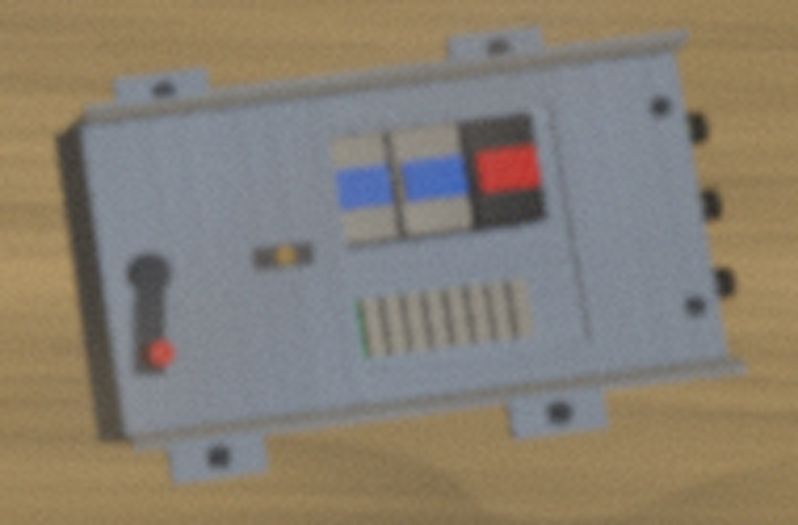

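View pics/scbox.png

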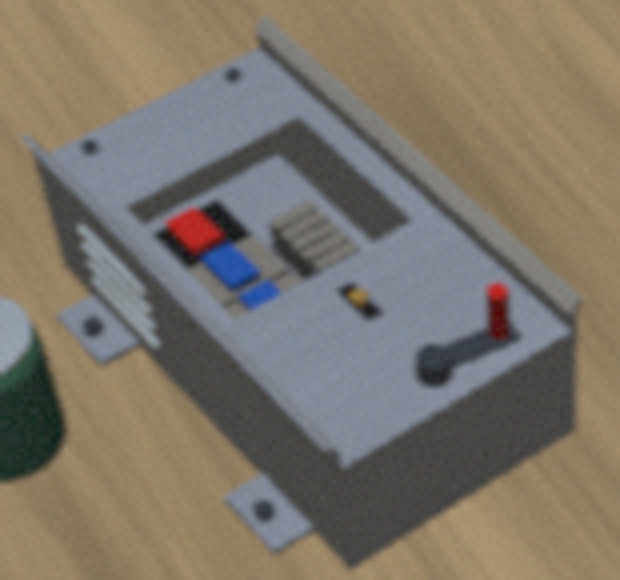

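```bash
cat > fit0.py <<'E'
from h import *
from rig import cams
from scipy.optimize import least_squares
S=cams.camera_info("scene");T=cams.camera_info("top")
def c(p,f,o): return [(p[0]+.5)/f-.5+o[0],(p[1]+.5)/f-.5+o[1]]
def fr(v,P):
    cs,sn=np.cos(v[2]),np.sin(v[2]); P=np.asarray(P,float)
    return np.stack([v[0]+cs*P[:,0]-sn*P[:,1],v[1]+sn*P[:,0]+cs*P[:,1],P[:,2]],-1)
# cover top
tp=np.array([c(p,5,(210,220)) for p in [(58,119),(51,460),(510,121),(507,463),(144,288),(280,288)]])
P=[(75,100,4),(-75,100,4),(75,-100,4),(-75,-100,4),(0,60,4),(0,0,43)]
f=lambda v:(proj(T,fr(v,P))-tp).ravel()
r=least_squares(f,[550,246,0]); print("cover",r.x.round(3)); print(r.fun.reshape(-1,2).round(1).tolist())
# box
tb=np.array([c(p,4.2,(395,220)) for p in [(150,272),(160,352),(663,105),(697,306)]])
print("pivot z95",atz(T,tb[0],97).round(1),"knobtop",atz(T,tb[1],127).round(1))
sb=np.array([c(p,4,(180,65)) for p in [(434,357),(497,291)]])
print("pivot z95",atz(S,sb[0],97).round(1),"knobtop",atz(S,sb[1],127).round(1))
st,ss=c((286,256),4.2,(395,220)),c((356,296),4,(180,65))
print("stud",atz(T,st,91.5).round(1),atz(S,ss,91.5).round(1),tri([ray(T,st),ray(S,ss)]).round(1))
Tp=np.array([c(p,4.2,(395,220)) for p in [(88,106),(133,444),(686,33),(743,365),(150,272),(286,256)]])
PT=[(80,150,105),(-80,150,105),(80,-150,105),(-80,-150,105),(0,128,97)]
Sp=np.array([c(p,4,(180,65)) for p in [(342,466),(575,330),(26,139),(262,20),(434,357),(356,296)]])
PS=[(76.5,150,85),(-76.5,150,85),(80,-150,105),(-80,-150,105),(0,128,97)]
def g(v): return np.r_[(proj(T,fr(v,PT+[(0,60+v[3],91.5)]))-Tp).ravel(),(proj(S,fr(v,PS+[(0,60+v[3],91.5)]))-Sp).ravel()]
r=least_squares(g,[550,-235,-.15,0],loss="soft_l1"); print("box",r.x.round(3)); print((g(r.x).reshape(-1,2)).round(1).tolist())
E
python3 fit0.py
```

```text
cover [5.50282e+02 2.40291e+02 1.50000e-02]
[[0.2, 0.1], [-0.1, 0.1], [0.2, 0.3], [0.3, -0.0], [0.4, 0.3], [-1.0, -0.8]]
pivot z95 [ 536.9 -104.1   97. ] knobtop [ 497.3 -103.2  127. ]
pivot z95 [ 536.2 -104.5   97. ] knobtop [ 497.4 -103.3  127. ]
stud [ 546.4 -172.    91.5] [ 549.1 -170.2   91.5] [ 547.2 -173.3   87.7]
box [ 5.55732e+02 -2.30509e+02  1.47000e-01 -6.46000e-01]
[[-1.0, 1.9], [-0.2, -0.5], [0.1, 1.1], [0.3, -0.7], [-0.1, -0.0], [-0.1, -0.3], [0.1, 0.5], [-1.0, 0.2], [0.3, -1.4], [-0.8, -0.4], [-0.2, 0.3], [0.5, -0.8]]
```

```bash
cat > plan.py <<'E'
from h import *
import sys
def down(yaw,tilt=0,tiltaxis=None):
    """tool down, tool x at world yaw; tilt applied about world-horizontal axis"""
    x=np.array([np.cos(yaw),np.sin(yaw),0]);z=np.array([0,0,-1.]);y=np.cross(z,x)
    r=R.from_matrix(np.stack([x,y,z],1))
    if tilt: r=R.from_rotvec(np.asarray(tiltaxis)*tilt)*r
    return r
def plan(p0,r0,p1,r1,n=None,vmax=48.,wmax=8.2):
    p0=np.array(p0,float);p1=np.array(p1,float)
    rv=(r0.inv()*r1).as_rotvec()
    if n is None: n=int(max(np.ceil(np.linalg.norm(p1-p0)/vmax),np.ceil(np.degrees(np.linalg.norm(rv))/wmax),1))
    dr=R.from_rotvec(rv/n); rows=[];r=r0
    for i in range(n):
        s=r.inv().apply((p1-p0)/n)/750; rows.append([s.round(4).tolist(),((rv/n)/np.radians(45)).round(4).tolist()]); r=r*dr
    print("[%s]"%",".join("[[%s],[%s]]"%(",".join("%g"%(v+0) for v in a),",".join("%g"%(v+0) for v in b)) for a,b in rows))
def now():
    from rig import ctrl
    s=ctrl.sense(); r=rot(s["ee_rot"]); m=r.as_matrix()
    print("t %.2f pos %s yaw %.2f deg tilt %s F %s T %s grip %.3f q %s"%(s["time_s"],np.round(s["eef_pos"],1),np.degrees(np.arctan2(m[1,0],m[0,0])),np.round(m[:2,2],4),np.round(s["force"],2),np.round(s["wrist_torque"],2),s["grip_width"],np.round(s["joints"],2)))
    return np.array(s["eef_pos"]),r
E
python3 - <<'E'
from plan import *
p,r=now()
plan(p,r,[490,-235,235],down(np.radians(-81.6)))
from rig import cams
I=cams.camera_info("wrist"); print(rot(I["attitude"]).apply([0,0,-1]), r.inv().apply(I["xyz"]-p))
E
```

```text
t 2.85 pos [ 164.  -498.7  231.3] yaw -71.79 deg tilt [-0.      0.0001] F [-1.31  0.69  0.04] T [-0.02 -0.03 -0.04] grip 1.001 q [-1.48  0.31  1.5  -0.    1.33 -0.22]
[[[-0.022,-0.0581,-0.0005],[0,0,0.0242]],[[-0.0231,-0.0577,-0.0005],[0,0,0.0242]],[[-0.0242,-0.0572,-0.0005],[0,0,0.0242]],[[-0.0253,-0.0567,-0.0005],[0,0,0.0242]],[[-0.0264,-0.0562,-0.0005],[0,0,0.0242]],[[-0.0274,-0.0557,-0.0005],[0,0,0.0242]],[[-0.0285,-0.0552,-0.0005],[0,0,0.0242]],[[-0.0295,-0.0546,-0.0005],[0,0,0.0242]],[[-0.0306,-0.0541,-0.0005],[0,0,0.0242]]]
[-0.27319151 -0.08898045 -0.95783552] [   0.49798993  -73.35387895 -142.13999248]
```

Run:
```python
from plan import *
p,r=now()
plan([164,-498.7,231.3],down(np.radians(-71.8)),[550,-235,232],down(np.radians(-81.6)),n=10)
```

```text
t 2.85 pos [ 164.  -498.7  231.3] yaw -71.79 deg tilt [-0.      0.0001] F [-1.31  0.69  0.04] T [-0.02 -0.03 -0.04] grip 1.001 q [-1.48  0.31  1.5  -0.    1.33 -0.22]
[[[-0.0173,-0.0599,-0.0001],[0,0,0.0218]],[[-0.0183,-0.0596,-0.0001],[0,0,0.0218]],[[-0.0194,-0.0592,-0.0001],[0,0,0.0218]],[[-0.0204,-0.0589,-0.0001],[0,0,0.0218]],[[-0.0214,-0.0585,-0.0001],[0,0,0.0218]],[[-0.0224,-0.0582,-0.0001],[0,0,0.0218]],[[-0.0234,-0.0578,-0.0001],[0,0,0.0218]],[[-0.0244,-0.0574,-0.0001],[0,0,0.0218]],[[-0.0253,-0.057,-0.0001],[0,0,0.0218]],[[-0.0263,-0.0565,-0.0001],[0,0,0.0218]]]
```

play_rows(steps=[[[-0.0173, -0.06, 0], [0, 0, 0.022]], [[-0.0183, -0.06, 0], [0, 0, 0.022]], [[-0.0194, -0.059, 0], [0, 0, 0.022]], [[-0.0204, -0.059, 0], [0, 0, 0.022]], [[-0.0214, -0.0585, 0], [0, 0, 0.022]], [[-0.0224, -0.058, 0], [0, 0, 0.022]], [[-0.0234, -0.058, 0], [0, 0, 0.022]], [[-0.0244, -0.0575, 0], [0, 0, 0.022]], [[-0.025, -0.057, 0], [0, 0, 0.022]], [[-0.026, -0.0565, 0], [0, 0, 0.022]], [[0, 0, 0], [0, 0, 0]], [[0, 0, 0], [0, 0, 0]]], grip=0)

```text
time_s: 4.05
eef_pos: [550.9, -235.0, 230.9]
ee_rot: [0.0, 0.757, -0.653, -0.0]
force: [-0.4, -0.3, -0.8]
grip_width: 1.001
```

Run:
```python
from plan import *
import cv2
from rig import cams
p,r=now(); I=cams.camera_info("wrist"); im=cams.capture("wrist"); cv2.imwrite("pics/w1.png",im[:,:,::-1])
import pickle; pickle.dump(I,open("pics/w1.pkl","wb")); now()
for t in ["cover_hole","box_slot","catch_knob"]: print(t,[(round(d["p"],2),np.round(d["pixel"],1)) for d in cams.tip_of("wrist",t)])
```

```text
t 4.05 pos [ 550.9 -235.   230.9] yaw -81.59 deg tilt [-0.0007  0.0001] F [-0.4  -0.26 -0.83] T [-0.03  0.02 -0.03] grip 1.001 q [-0.6   0.48  1.26 -0.    1.4   0.83]
t 4.10 pos [ 550.3 -235.8  231.1] yaw -81.68 deg tilt [-0.0006  0.0001] F [0.24 0.06 0.87] T [0.02 0.04 0.02] grip 1.003 q [-0.6   0.48  1.26 -0.    1.4   0.83]
cover_hole []
box_slot [(0.83, array([240.6, 214.9]))]
catch_knob [(0.8, array([149.9, 272.7]))]
```

View pics/w1.png

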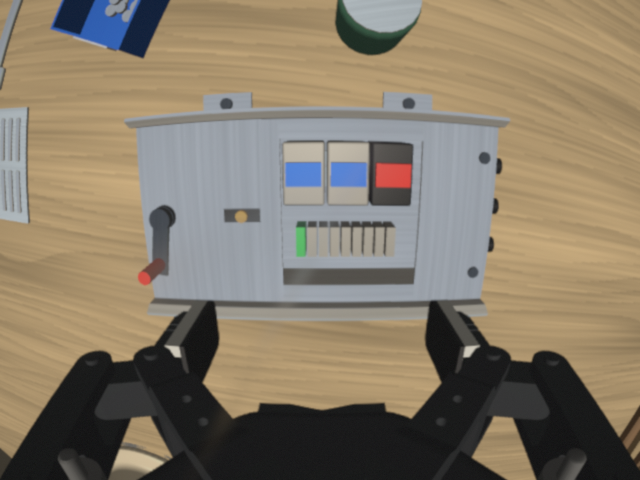

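Run:
```python
import cv2
a=cv2.imread("pics/w1.png")
b=cv2.resize(a[85:335,115:315],None,fx=3,fy=3,interpolation=cv2.INTER_CUBIC)[:, :]
c=cv2.resize(a[85:335,385:525],None,fx=3,fy=3,interpolation=cv2.INTER_CUBIC)
b=cv2.resize(a[90:290,115:285],None,fx=3,fy=3,interpolation=cv2.INTER_CUBIC); cv2.imwrite("pics/w1L.png",b)
b=cv2.resize(a[90:330,385:525],None,fx=2.5,fy=2.5,interpolation=cv2.INTER_CUBIC); cv2.imwrite("pics/w1R.png",b)
```

```text
(no output)
```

View pics/w1L.png

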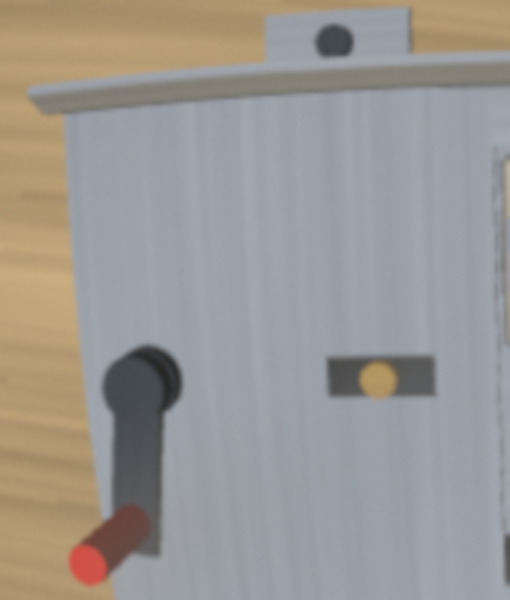

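View pics/w1R.png

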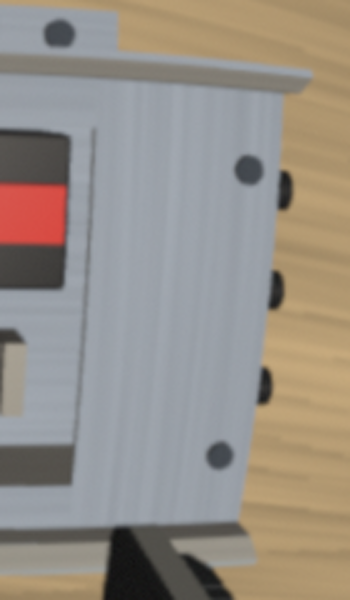

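```bash
cat > fit1.py <<'E'
from h import *
import pickle
from scipy.optimize import least_squares
from fit0 import fr,c
I=pickle.load(open("pics/w1.pkl","rb"))
L=lambda p:c(p,3,(115,90)); Rr=lambda p:c(p,2.5,(385,90))
ob=[((76.5,150,85),L((66,116))),((76.5,-150,85),Rr((283,93))),((-76.5,-150,85),Rr((238,522))),((0,60,85),L((381,376))),((80.5,150,105),L((30,93))),((80.5,-150,105),Rr((312,74)))]
px=np.array([o[1] for o in ob]);P=[o[0] for o in ob]; sp=np.array([L((378,380))])
def f(v): return np.r_[(proj(I,fr(v,P),True)-px).ravel(),(proj(I,fr(v,[(0,60+v[3],91.5)]),True)-sp).ravel()]
r=least_squares(f,[555,-231,.147,0],loss="soft_l1")
print("box wrist",r.x.round(3),f(r.x).reshape(-1,2).round(1).tolist())
print("knob top",atz(I,L((88,565)),127,True).round(1),"stud",atz(I,sp[0],91.5,True).round(1))
E
python3 fit1.py
```

```text
cover [5.50282e+02 2.40291e+02 1.50000e-02]
[[0.2, 0.1], [-0.1, 0.1], [0.2, 0.3], [0.3, -0.0], [0.4, 0.3], [-1.0, -0.8]]
pivot z95 [ 536.9 -104.1   97. ] knobtop [ 497.3 -103.2  127. ]
pivot z95 [ 536.2 -104.5   97. ] knobtop [ 497.4 -103.3  127. ]
stud [ 546.4 -172.    91.5] [ 549.1 -170.2   91.5] [ 547.2 -173.3   87.7]
box [ 5.55732e+02 -2.30509e+02  1.47000e-01 -6.46000e-01]
[[-1.0, 1.9], [-0.2, -0.5], [0.1, 1.1], [0.3, -0.7], [-0.1, -0.0], [-0.1, -0.3], [0.1, 0.5], [-1.0, 0.2], [0.3, -1.4], [-0.8, -0.4], [-0.2, 0.3], [0.5, -0.8]]
box wrist [ 5.57622e+02 -2.29562e+02  1.44000e-01 -6.00000e-01] [[-0.9, -1.4], [0.6, -0.3], [0.3, -0.6], [-0.0, -0.4], [-0.7, 1.7], [0.4, 2.5], [0.0, 0.1]]
knob top [ 499.  -102.9  127. ] stud [ 549.2 -170.8   91.5]
```

Run:
```python
from plan import *
plan([550.5,-235.4,231],down(np.radians(-81.6)),[550,240,150],down(np.radians(-89.1)),n=10)
```

```text
[[[-0.0627,-0.0092,0.0108],[0,0,0.0167]],[[-0.0628,-0.0084,0.0108],[0,0,0.0167]],[[-0.0629,-0.0075,0.0108],[0,0,0.0167]],[[-0.063,-0.0067,0.0108],[0,0,0.0167]],[[-0.0631,-0.0059,0.0108],[0,0,0.0167]],[[-0.0632,-0.0051,0.0108],[0,0,0.0167]],[[-0.0632,-0.0042,0.0108],[0,0,0.0167]],[[-0.0633,-0.0034,0.0108],[0,0,0.0167]],[[-0.0633,-0.0026,0.0108],[0,0,0.0167]],[[-0.0634,-0.0018,0.0108],[0,0,0.0167]]]
```

play_rows(steps=[[[-0.063, -0.009, 0.0108], [0, 0, 0.0167]], [[-0.063, -0.0085, 0.0108], [0, 0, 0.0167]], [[-0.063, -0.0075, 0.0108], [0, 0, 0.0167]], [[-0.063, -0.0067, 0.0108], [0, 0, 0.0167]], [[-0.063, -0.006, 0.0108], [0, 0, 0.0167]], [[-0.063, -0.005, 0.0108], [0, 0, 0.0167]], [[-0.063, -0.0042, 0.0108], [0, 0, 0.0167]], [[-0.0633, -0.0034, 0.0108], [0, 0, 0.0167]], [[-0.0633, -0.0026, 0.0108], [0, 0, 0.0167]], [[-0.0634, -0.0018, 0.0108], [0, 0, 0.0167]], [[0, 0, 0], [0, 0, 0]], [[0, 0, 0], [0, 0, 0]]], grip=0)

```text
time_s: 5.45
eef_pos: [550.8, 239.6, 150.3]
ee_rot: [0.0, 0.712, -0.702, 0.0]
force: [0.0, -0.6, 0.1]
grip_width: 1.002
```

Run:
```python
from plan import *
import cv2
from rig import cams
p,r=now(); I=cams.camera_info("wrist"); im=cams.capture("wrist"); cv2.imwrite("pics/w2.png",im[:,:,::-1])
import pickle; pickle.dump(I,open("pics/w2.pkl","wb"))
for t in ["cover_hole","cover_handle"]: print(t,[(round(d["p"],2),np.round(d["pixel"],1)) for d in cams.tip_of("wrist",t)])
```

```text
t 5.45 pos [550.8 239.6 150.3] yaw -89.17 deg tilt [-0.0001 -0.0003] F [ 0.03 -0.63  0.14] T [ 0.02 -0.03  0.01] grip 1.002 q [ 0.22  0.55  1.37 -0.    1.23  1.77]
cover_hole [(0.76, array([250. , 218.1])), (0.75, array([ 31.3, 153.2]))]
cover_handle [(0.66, array([312.9, 231.8]))]
```

View pics/w2.png

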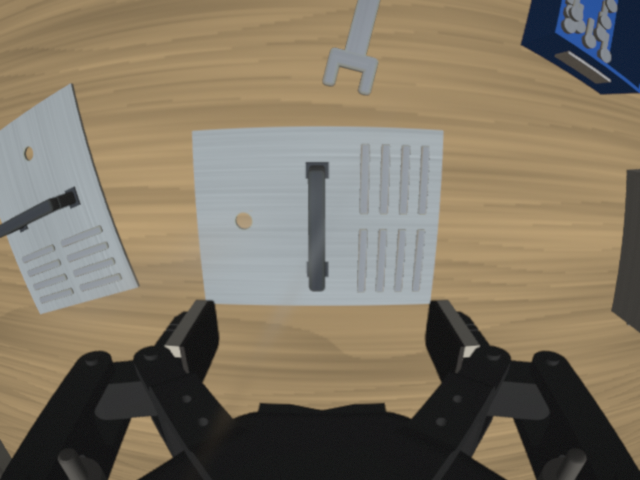

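Run:
```python
import cv2
a=cv2.imread("pics/w2.png")
cv2.imwrite("pics/w2c.png",cv2.resize(a[120:315,185:450],None,fx=3,fy=3,interpolation=cv2.INTER_CUBIC))
```

```text
(no output)
```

View pics/w2c.png

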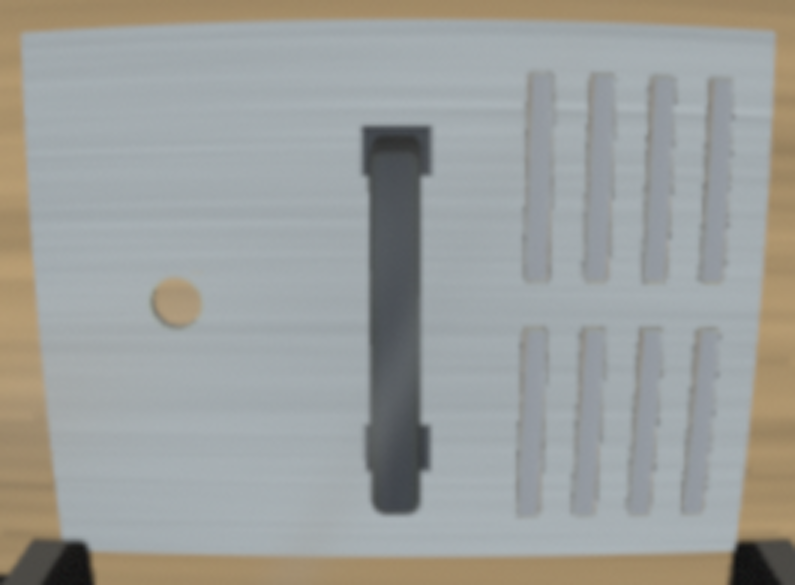

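```bash
cat > fit2.py <<'E'
from h import *
import pickle
from scipy.optimize import least_squares
def c(p,f,o): return [(p[0]+.5)/f-.5+o[0],(p[1]+.5)/f-.5+o[1]]
def fr(v,P):
    cs,sn=np.cos(v[2]),np.sin(v[2]); P=np.asarray(P,float)
    return np.stack([v[0]+cs*P[:,0]-sn*P[:,1],v[1]+sn*P[:,0]+cs*P[:,1],P[:,2]],-1)
I=pickle.load(open("pics/w2.pkl","rb"))
L=lambda p:c(p,3,(185,120))
ob=[((75,100,4),L((22,34))),((75,-100,4),L((774,32))),((-75,-100,4),L((738,553))),((-75,100,4),L((63,552))),((0,60,4),L((177,303)))]
px=np.array([o[1] for o in ob]);P=[o[0] for o in ob]
f=lambda v:(proj(I,fr(v,P),True)-px).ravel()
r=least_squares(f,[550,240,0.015],loss="soft_l1");print(r.x.round(3),f(r.x).reshape(-1,2).round(1).tolist())
for q in [(396,150),(396,300),(396,514)]: print(atz(I,L(q),43,True).round(1))
E
python3 fit2.py
```

```text
[5.52595e+02 2.42833e+02 1.40000e-02] [[-0.3, -0.1], [0.8, -0.0], [-0.6, -0.4], [0.4, -0.3], [-0.2, 0.8]]
[598.  243.3  43. ]
[563.4 243.   43. ]
[509.4 242.4  43. ]
```

play_rows(steps=[[[-0.0025, -0.001, 0.06], [0, 0, 0]], [[0, 0, 0.06], [0, 0, 0]], [[0, 0, 0.045], [0, 0, 0]], [[0, 0, 0.014], [0, 0, 0]], [[0, 0, 0], [0, 0, 0]], [[0, 0, 0], [0, 0, 0]]], grip=0)

```text
time_s: 6.2
eef_pos: [552.9, 241.4, 18.1]
ee_rot: [-0.001, 0.712, -0.702, 0.001]
force: [0.1, -0.5, 0.6]
grip_width: 1.001
```

play_rows(steps=[[[0, 0, 0], [0, 0, 0]], [[0, 0, 0], [0, 0, 0]], [[0, 0, 0], [0, 0, 0]], [[0, 0, 0], [0, 0, 0]], [[0, 0, 0], [0, 0, 0]], [[0, 0, 0], [0, 0, 0]], [[0, 0, 0], [0, 0, 0]], [[0, 0, 0], [0, 0, 0]]], grip=1, squeeze=60)

```text
time_s: 7.0
eef_pos: [551.8, 241.8, 16.4]
ee_rot: [-0.0, 0.712, -0.702, 0.0]
force: [-1.9, 0.5, 5.8]
grip_width: 0.129
```

Run:
```python
from plan import *
now()
plan([551.8,241.8,180],down(np.radians(-89.15)),[560,-252,180],down(np.radians(-81.7)),n=12)
```

```text
t 7.00 pos [551.8 241.8  16.4] yaw -89.20 deg tilt [0.0005 0.0002] F [-1.86  0.5   5.83] T [ 0.1   0.19 -0.04] grip 0.129 q [0.22 0.72 1.47 0.   0.96 1.78]
[[[0.0549,-0.0001,0],[0,0,-0.0138]],[[0.0549,0.0005,0],[0,0,-0.0138]],[[0.0549,0.0011,0],[0,0,-0.0138]],[[0.0548,0.0017,0],[0,0,-0.0138]],[[0.0548,0.0023,0],[0,0,-0.0138]],[[0.0548,0.0029,0],[0,0,-0.0138]],[[0.0548,0.0035,0],[0,0,-0.0138]],[[0.0547,0.0041,0],[0,0,-0.0138]],[[0.0547,0.0047,0],[0,0,-0.0138]],[[0.0546,0.0052,0],[0,0,-0.0138]],[[0.0546,0.0058,0],[0,0,-0.0138]],[[0.0545,0.0064,0],[0,0,-0.0138]]]
```

play_rows(steps=[[[0, 0, -0.02], [0, 0, 0]], [[0, 0, -0.05], [0, 0, 0]], [[0, 0, -0.055], [0, 0, 0]], [[0, 0, -0.055], [0, 0, 0]], [[0, 0, -0.038], [0, 0, 0]], [[0, 0, 0], [0, 0, 0]]])

```text
time_s: 7.6
eef_pos: [553.0, 242.0, 184.2]
ee_rot: [-0.003, 0.712, -0.702, 0.002]
force: [-0.1, -0.7, -3.4]
grip_width: 0.126
```

play_rows(steps=[[[0.03, 0, 0], [0, 0, -0.0138]], [[0.055, 0.0005, 0], [0, 0, -0.0138]], [[0.055, 0.001, 0], [0, 0, -0.0138]], [[0.055, 0.0017, 0], [0, 0, -0.0138]], [[0.055, 0.0023, 0], [0, 0, -0.0138]], [[0.055, 0.003, 0], [0, 0, -0.0138]], [[0.055, 0.0035, 0], [0, 0, -0.0138]], [[0.055, 0.004, 0], [0, 0, -0.0138]], [[0.055, 0.0047, 0], [0, 0, -0.0138]], [[0.055, 0.005, 0], [0, 0, -0.0138]], [[0.054, 0.006, 0], [0, 0, -0.0138]], [[0.049, 0.0065, 0], [0, 0, -0.0138]], [[0.025, 0.003, 0], [0, 0, 0]], [[0, 0, 0], [0, 0, 0]], [[0, 0, 0], [0, 0, 0]], [[0, 0, 0], [0, 0, 0]]])

```text
time_s: 9.2
eef_pos: [558.9, -247.9, 179.2]
ee_rot: [-0.0, 0.757, -0.654, -0.001]
force: [0.0, 0.5, -2.7]
grip_width: 0.125
```

```bash
cat > shot.py <<'E'
from plan import *
import cv2,pickle,sys
from rig import cams
def shot(n,cam="wrist"):
    I=cams.camera_info(cam); im=cams.capture(cam); cv2.imwrite(f"pics/{n}.png",im[:,:,::-1]); pickle.dump(I,open(f"pics/{n}.pkl","wb")); return im[:,:,::-1]
E
python3 - <<'E'
from shot import *
now(); shot("w3"); shot("t3","top"); shot("s3","scene")
E
```

```text
t 9.20 pos [ 558.9 -247.9  179.2] yaw -81.68 deg tilt [-0.0008  0.0009] F [ 0.05  0.47 -2.68] T [-0.04 -0.07 -0.01] grip 0.125 q [-0.61  0.54  1.29  0.    1.31  0.82]
```

View pics/w3.png

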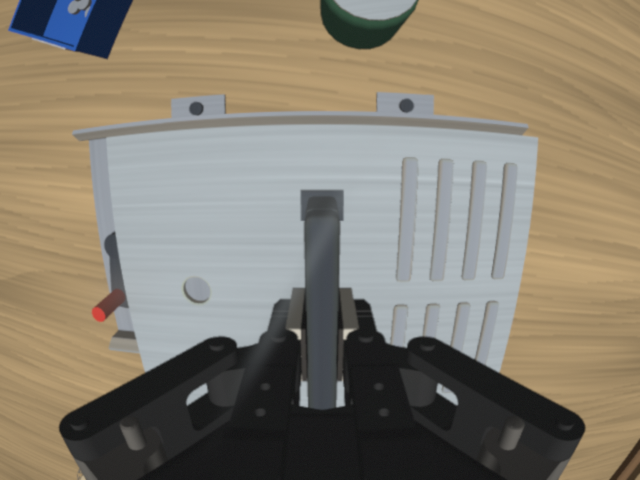

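Run:
```python
import cv2
a=cv2.imread("pics/w3.png")
cv2.imwrite("pics/w3a.png",cv2.resize(a[115:315,65:265],None,fx=3,fy=3,interpolation=cv2.INTER_CUBIC))
cv2.imwrite("pics/w3b.png",cv2.resize(a[115:385,375:555],None,fx=2.2,fy=2.2,interpolation=cv2.INTER_CUBIC))
```

View pics/w3a.png

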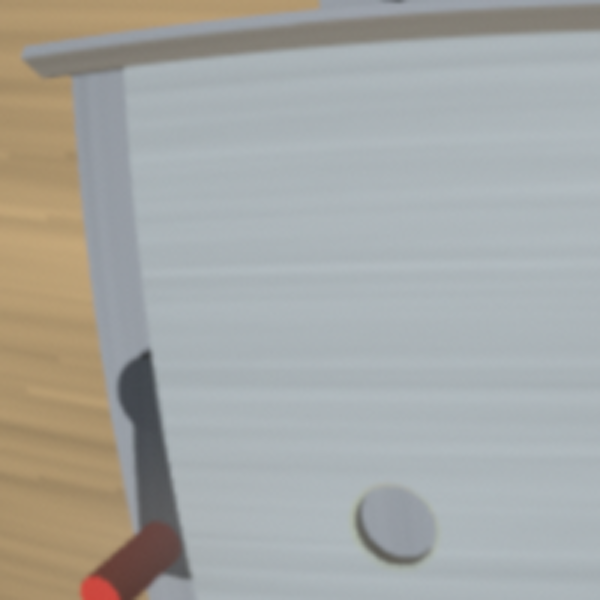

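View pics/w3b.png

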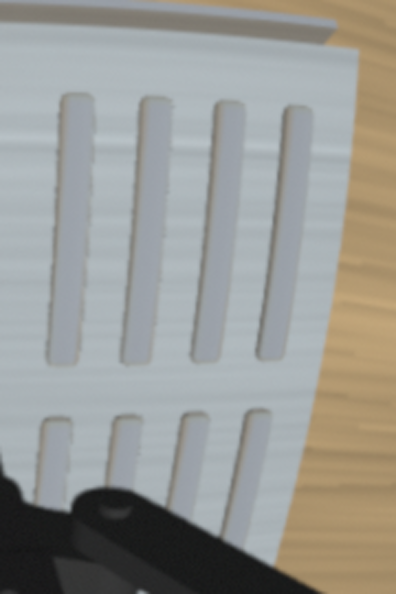

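```bash
cat > fit3.py <<'E'
from h import *
import pickle
from fit2 import c,fr
from scipy.optimize import least_squares
I=pickle.load(open("pics/w3.pkl","rb")); tcp=np.array([558.9,-247.9,179.2]); zt=tcp[2]-16.4+4
A=lambda p:c(p,3,(65,115)); B=lambda p:c(p,2.2,(375,115))
pts=[((75,100),A((125,67))),((75,-100),B((358,48))),((0,60),A((396,524)))]
edge=[(100,A((150,350))),(100,A((190,583))),(-100,B((341,250))),(-100,B((275,565)))]
def f(v):
    z=zt+v[3]
    r=list((proj(I,fr(v,[(*p[0],z) for p in pts]),True)-np.array([p[1] for p in pts])).ravel())
    for y,px in edge:
        w=atz(I,px,z,True)[:2]-v[:2]; r.append((-np.sin(v[2])*w[0]+np.cos(v[2])*w[1]-y)*2)
    return np.array(r)
r=least_squares(f,[559,-248,.145,0],loss="soft_l1");print(r.x.round(3),f(r.x).round(1))
g=lambda v:f([*v,0]); r=least_squares(g,[559,-248,.145],loss="soft_l1");print(r.x.round(3),g(r.x).round(1))
E
python3 fit3.py; python3 fit1.py | tail -2
```

```text
[5.52595e+02 2.42833e+02 1.40000e-02] [[-0.3, -0.1], [0.8, -0.0], [-0.6, -0.4], [0.4, -0.3], [-0.2, 0.8]]
[598.  243.3  43. ]
[563.4 243.   43. ]
[509.4 242.4  43. ]
[ 5.6049e+02 -2.4809e+02  1.4500e-01 -3.4200e-01] [-0.7 -0.4  0.8 -0.2 -0.7  1.   0.3  1.2 -0.3 -0.4]
[ 5.60514e+02 -2.48064e+02  1.45000e-01] [-1.  -0.5  1.2 -0.1 -1.   1.2 -0.1  0.7  0.1 -0. ]
box wrist [ 5.57622e+02 -2.29562e+02  1.44000e-01 -6.00000e-01] [[-0.9, -1.4], [0.6, -0.3], [0.3, -0.6], [-0.0, -0.4], [-0.7, 1.7], [0.4, 2.5], [0.0, 0.1]]
knob top [ 499.  -102.9  127. ] stud [ 549.2 -170.8   91.5]
```

play_rows(steps=[[[0.0025, 0, 0.03], [0, -0.023, 0]], [[0, 0, 0.025], [0, -0.023, 0]], [[0, 0, 0.013], [0, 0, 0]], [[0, 0, 0], [0, 0, 0]], [[0, 0, 0], [0, 0, 0]]])

```text
time_s: 9.85
eef_pos: [559.3, -250.5, 129.0]
ee_rot: [-0.012, 0.756, -0.654, -0.013]
force: [0.2, -0.8, -1.7]
grip_width: 0.131
```

Run:
```python
from shot import *
now(); a=shot("w4"); b=shot("s4","scene"); cv2.imwrite("pics/s4c.png",cv2.resize(b[60:210,170:370],None,fx=4,fy=4,interpolation=cv2.INTER_CUBIC))
```

```text
t 9.85 pos [ 559.3 -250.5  129. ] yaw -81.74 deg tilt [-0.0047  0.0352] F [ 0.22 -0.82 -1.74] T [-0.12 -0.08 -0.03] grip 0.131 q [-0.62  0.6   1.33  0.03  1.23  0.79]
```

View pics/w4.png

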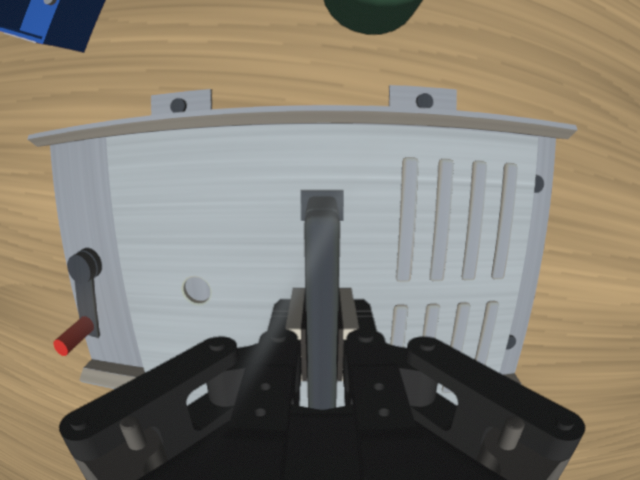

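View pics/s4c.png

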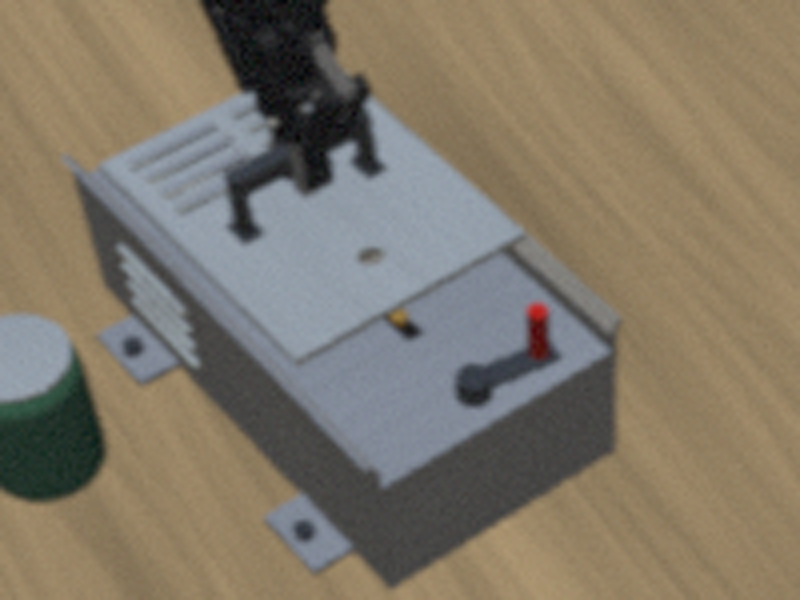

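Run:
```python
import cv2
a=cv2.imread("pics/w4.png")
cv2.imwrite("pics/w4a.png",cv2.resize(a[110:400,20:160],None,fx=4,fy=2*1,interpolation=cv2.INTER_CUBIC)) if 0 else None
x=cv2.resize(a[115:265,20:150],None,fx=3,fy=3,interpolation=cv2.INTER_CUBIC)
y=cv2.resize(a[115:265,480:610],None,fx=3,fy=3,interpolation=cv2.INTER_CUBIC)
cv2.imwrite("pics/w4ab.png",cv2.hconcat([x,y]))
z=cv2.resize(a[240:400,40:170],None,fx=3,fy=3,interpolation=cv2.INTER_CUBIC); cv2.imwrite("pics/w4c.png",z)
```

```text
(no output)
```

View pics/w4ab.png

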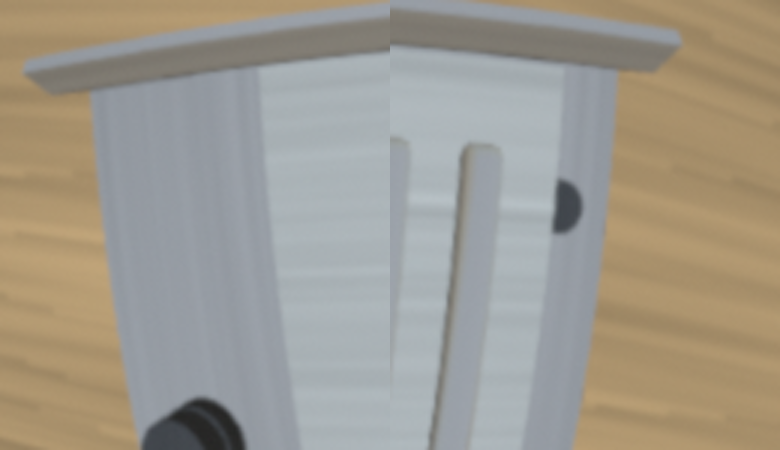

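View pics/w4c.png

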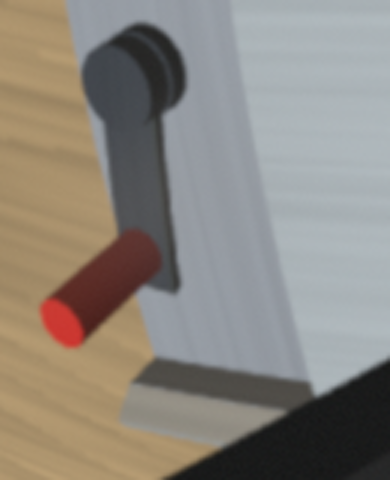

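```bash
cat > fit4.py <<'E'
from h import *
import pickle
from fit2 import c,fr
from scipy.optimize import least_squares
I=pickle.load(open("pics/w4.pkl","rb")); tcp=np.array([559.3,-250.5,129.0])
X=lambda p:c(p,3,(20,115)); Y=lambda p:c((p[0]-390,p[1]),3,(480,115)); Z=lambda p:c(p,3,(40,240))
ob=[((76.5,150,85),X((92,93))),((76.5,-150,85),Y((617,70))),((-76.5,150,85),Z((155,357)))]
px=np.array([o[1] for o in ob]);P=[o[0] for o in ob]
f=lambda v:(proj(I,fr(v,P),True)-px).ravel()
r=least_squares(f,[557,-230,.145]);b=r.x;print("box",b.round(3),f(b).round(1))
print("bend/flare proj",[( (proj(I,fr(b,[p]),True)[0]+.5-[20,115])*3).round() for p in [(76.5,150,97),(80.5,150,105),(84,150,105)]])
# cover with tilt 2.07deg about its x
T=R.from_rotvec([np.radians(2.06),0,0])
def cp(v,Q):
    Q=T.apply(np.array(Q,float)-[0,0,16.4])+[0,0,tcp[2]]; return fr(v,Q)
oc=[((75,100,4),X((258,68))),((75,-100,4),Y((565,66))),((0,60,4),c((396,524),3,(65,115)))]
pc=np.array([o[1] for o in oc])
g=lambda v:(proj(I,cp(v,[o[0] for o in oc]),True)-pc).ravel()
r=least_squares(g,[560,-250,.145]);k=r.x;print("cover",k.round(3),g(k).round(1))
d=k[:2]-b[:2];cs,sn=np.cos(b[2]),np.sin(b[2]);print("cover in box",(cs*d[0]+sn*d[1]).round(2),(-sn*d[0]+cs*d[1]).round(2),(k[2]-b[2]).round(4))
E
python3 fit4.py | tail -5
```

```text
[509.4 242.4  43. ]
box [ 5.56928e+02 -2.29655e+02  1.46000e-01] [-1.  -0.2  0.7  0.1 -0.   0.4]
bend/flare proj [array([52., 98.]), array([24., 82.]), array([23., 64.])]
cover [ 5.60955e+02 -2.50878e+02  1.44000e-01] [-0.1 -0.7  0.6 -0.4 -0.6  1.3]
cover in box 0.89 -21.58 -0.0018
```

play_rows(steps=[[[0, 0.0008, 0.01], [0, 0, 0]], [[0, 0, 0.01], [0, 0, 0]], [[0, 0, 0.004], [0, 0, 0]], [[0, 0, 0], [0, 0, 0]]])

```text
time_s: 10.35
eef_pos: [558.1, -249.8, 109.8]
ee_rot: [-0.012, 0.756, -0.654, -0.014]
force: [0.2, 0.3, -2.0]
grip_width: 0.127
```

play_rows(steps=[[[0, 0, 0.002], [0, 0, 0]], [[0, 0, 0.002], [0, 0, 0]], [[0, 0, 0], [0, 0, 0]]])

```text
time_s: 10.65
eef_pos: [558.4, -249.8, 107.5]
ee_rot: [-0.012, 0.756, -0.654, -0.014]
force: [-0.1, 1.0, -2.9]
grip_width: 0.128
```

Run:
```python
from shot import *
now(); b=shot("s5","scene"); now();cv2.imwrite("pics/s5c.png",cv2.resize(b[60:210,170:370],None,fx=4,fy=4,interpolation=cv2.INTER_CUBIC))
```

```text
t 10.65 pos [ 558.4 -249.8  107.5] yaw -81.75 deg tilt [-0.0053  0.0358] F [-0.06  0.99 -2.95] T [-0.05  0.04  0.01] grip 0.128 q [-0.62  0.63  1.36  0.03  1.19  0.79]
t 10.70 pos [ 558.4 -249.8  107.6] yaw -81.75 deg tilt [-0.0052  0.0358] F [-0.11  0.57 -2.77] T [-0.07 -0.03 -0.04] grip 0.128 q [-0.62  0.63  1.36  0.03  1.19  0.79]
```

View pics/s5c.png

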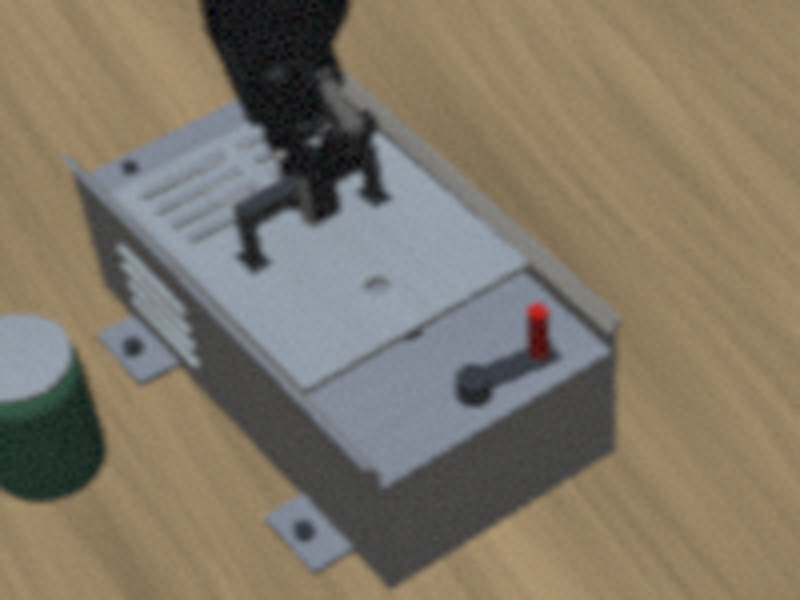

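play_rows(steps=[[[0, 0, 0.0013], [0, 0, 0]], [[0, 0, 0], [0, 0, 0]]])

```text
time_s: 10.9
eef_pos: [558.4, -249.8, 106.5]
ee_rot: [-0.012, 0.756, -0.654, -0.014]
force: [0.6, -0.9, -2.7]
grip_width: 0.124
```

play_rows(steps=[[[0, 0, 0.001], [0, 0, 0]], [[0, 0, 0], [0, 0, 0]]])

```text
time_s: 11.1
eef_pos: [558.4, -249.8, 105.8]
ee_rot: [-0.012, 0.756, -0.654, -0.014]
force: [0.1, 0.5, -2.3]
grip_width: 0.129
```

play_rows(steps=[[[0, 0, 0.0007], [0, 0, 0]], [[0, 0, 0], [0, 0, 0]]])

```text
time_s: 11.3
eef_pos: [558.4, -249.7, 105.3]
ee_rot: [-0.012, 0.756, -0.654, -0.014]
force: [-0.6, 0.0, -2.1]
grip_width: 0.132
```

play_rows(steps=[[[0, 0, 0.0007], [0, 0, 0]], [[0, 0, 0], [0, 0, 0]]])

```text
time_s: 11.5
eef_pos: [558.4, -249.8, 105.0]
ee_rot: [-0.012, 0.756, -0.654, -0.014]
force: [-0.3, 0.4, -0.7]
grip_width: 0.129
```

play_rows(steps=[[[0, 0, 0.0007], [0, 0, 0]], [[0, 0, 0], [0, 0, 0]]])

```text
time_s: 11.7
eef_pos: [558.5, -249.8, 104.9]
ee_rot: [-0.012, 0.756, -0.654, -0.013]
force: [-2.8, 1.1, 5.0]
grip_width: 0.123
```

Run:
```python
from shot import *
now(); a=shot("w6")
```

```text
t 11.70 pos [ 558.5 -249.8  104.9] yaw -81.75 deg tilt [-0.0048  0.0354] F [-2.84  1.07  4.96] T [0.21 0.49 0.03] grip 0.123 q [-0.62  0.63  1.36  0.03  1.18  0.79]
```

View pics/w6.png

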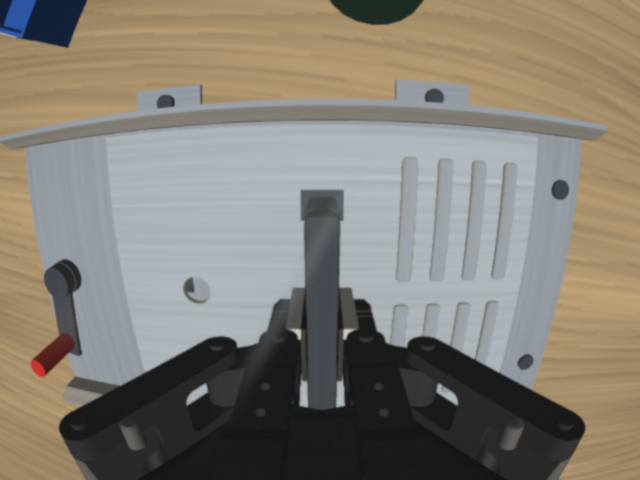

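play_rows(steps=[[[0, 0, 0], [0, 0, 0]], [[0, 0, 0], [0, 0, 0]], [[0, 0, 0], [0, 0, 0]], [[0, 0, 0], [0, 0, 0]]], grip=0.8)

```text
time_s: 12.15
eef_pos: [558.4, -249.7, 104.1]
ee_rot: [-0.012, 0.756, -0.654, -0.014]
force: [-0.5, 0.5, -0.4]
grip_width: 0.199
```

Run:
```python
from shot import *
now(); a=shot("w7"); cv2.imwrite("pics/w7c.png",cv2.resize(a[110:400,20:420],None,fx=2,fy=2,interpolation=cv2.INTER_CUBIC))
b=shot("s7","scene"); cv2.imwrite("pics/s7c.png",cv2.resize(b[60:210,170:370],None,fx=4,fy=4,interpolation=cv2.INTER_CUBIC))
```

```text
t 12.15 pos [ 558.4 -249.7  104.1] yaw -81.75 deg tilt [-0.0052  0.0358] F [-0.54  0.46 -0.38] T [-0.02 -0.01 -0.  ] grip 0.199 q [-0.62  0.63  1.36  0.03  1.18  0.79]
```

View pics/w7c.png

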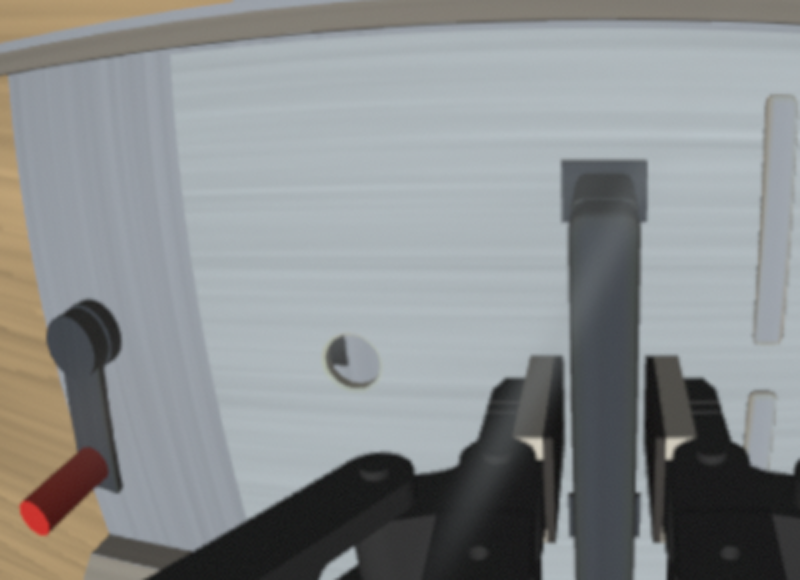

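View pics/s7c.png

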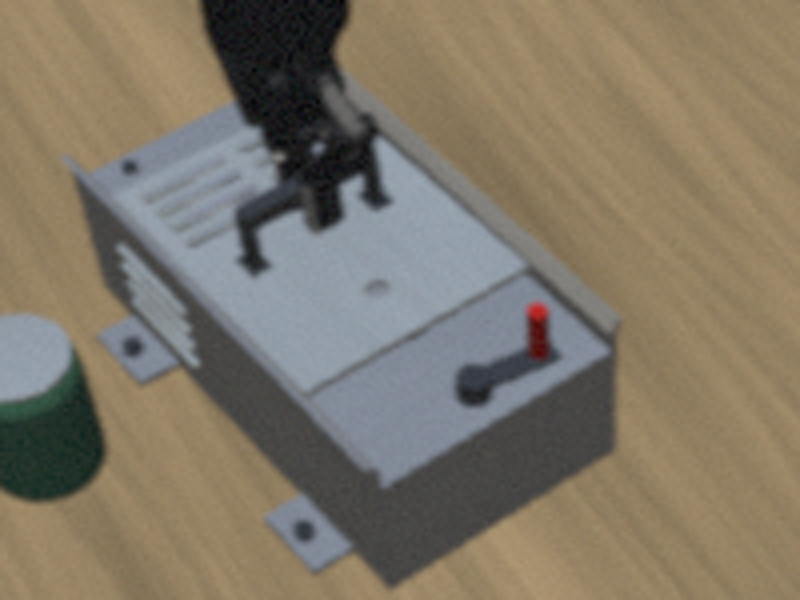

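play_rows(steps=[[[-0.001, 0, 0], [0, 0.046, 0]], [[-0.002, 0, 0], [0, 0, 0]], [[-0.002, 0, 0], [0, 0, 0]], [[-0.002, 0, 0], [0, 0, 0]], [[-0.002, 0, 0], [0, 0, 0]]])

```text
time_s: 12.75
eef_pos: [557.4, -243.2, 104.3]
ee_rot: [-0.0, 0.756, -0.655, 0.0]
force: [0.6, -1.2, -0.8]
grip_width: 0.2
```

Run:
```python
from shot import *
now(); a=shot("w8"); cv2.imwrite("pics/w8c.png",cv2.resize(a[110:400,20:420],None,fx=2,fy=2,interpolation=cv2.INTER_CUBIC))
```

```text
t 12.75 pos [ 557.4 -243.2  104.3] yaw -81.77 deg tilt [0.0002 0.    ] F [ 0.58 -1.25 -0.84] T [-0.19 -0.03 -0.03] grip 0.200 q [-0.6   0.61  1.39  0.    1.14  0.82]
```

View pics/w8c.png

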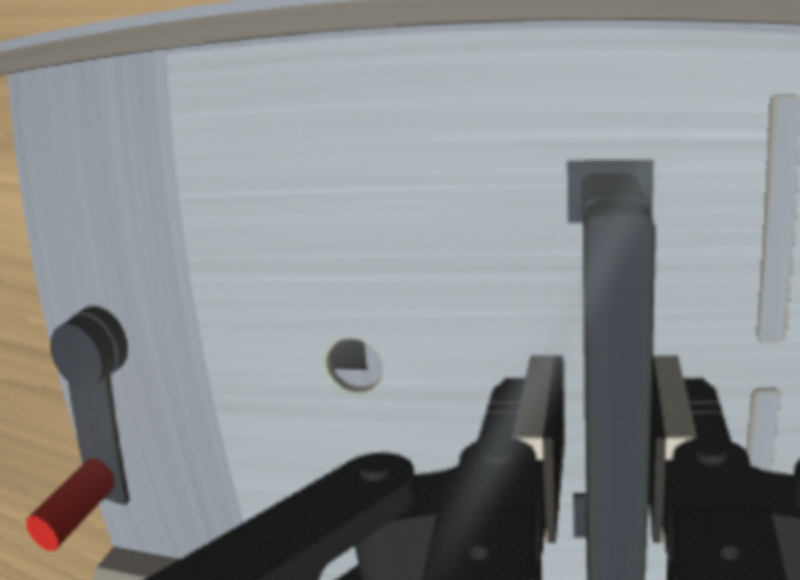

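play_rows(steps=[[[-0.002, 0, 0], [0, 0, 0]], [[-0.002, 0, 0], [0, 0, 0]], [[-0.002, 0, 0], [0, 0, 0]], [[-0.002, 0, 0], [0, 0, 0]], [[-0.002, 0, 0], [0, 0, 0]]])

```text
time_s: 13.3
eef_pos: [556.4, -235.6, 104.4]
ee_rot: [-0.0, 0.756, -0.654, 0.0]
force: [-0.2, -1.6, 0.8]
grip_width: 0.2
```

play_rows(steps=[[[-0.0015, 0, 0], [0, 0, 0]], [[-0.0015, 0, 0], [0, 0, 0]], [[0, 0, 0], [0, 0, 0]]])

```text
time_s: 13.6
eef_pos: [556.0, -233.1, 104.3]
ee_rot: [-0.0, 0.756, -0.654, -0.0]
force: [-0.3, -1.0, -0.3]
grip_width: 0.197
```

Run:
```python
from shot import *
now(); a=shot("w9"); cv2.imwrite("pics/w9c.png",cv2.resize(a[110:400,20:420],None,fx=2,fy=2,interpolation=cv2.INTER_CUBIC))
```

```text
t 13.60 pos [ 556.  -233.1  104.3] yaw -81.75 deg tilt [-0.0002  0.0004] F [-0.26 -1.05 -0.34] T [-0.08 -0.05  0.  ] grip 0.197 q [-0.59  0.6   1.41  0.    1.13  0.84]
```

View pics/w9c.png

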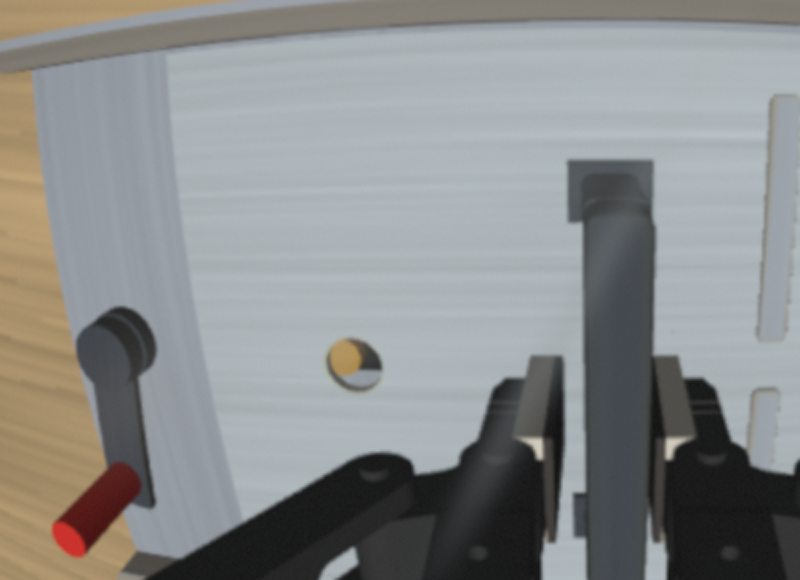

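play_rows(steps=[[[-0.0015, 0, 0], [0, 0, 0]], [[-0.0013, 0, 0], [0, 0, 0]], [[0, 0, 0], [0, 0, 0]]])

```text
time_s: 13.95
eef_pos: [555.6, -230.9, 104.1]
ee_rot: [-0.0, 0.756, -0.654, -0.0]
force: [0.0, -1.3, -0.3]
grip_width: 0.202
```

Run:
```python
from shot import *
now(); a=shot("w10"); cv2.imwrite("pics/w10c.png",cv2.resize(a[110:400,20:420],None,fx=2,fy=2,interpolation=cv2.INTER_CUBIC))
```

```text
t 13.95 pos [ 555.6 -230.9  104.1] yaw -81.74 deg tilt [-0.0005  0.0006] F [ 0.02 -1.29 -0.32] T [-0.04 -0.    0.04] grip 0.202 q [-0.59  0.6   1.41  0.    1.13  0.84]
```

View pics/w10c.png

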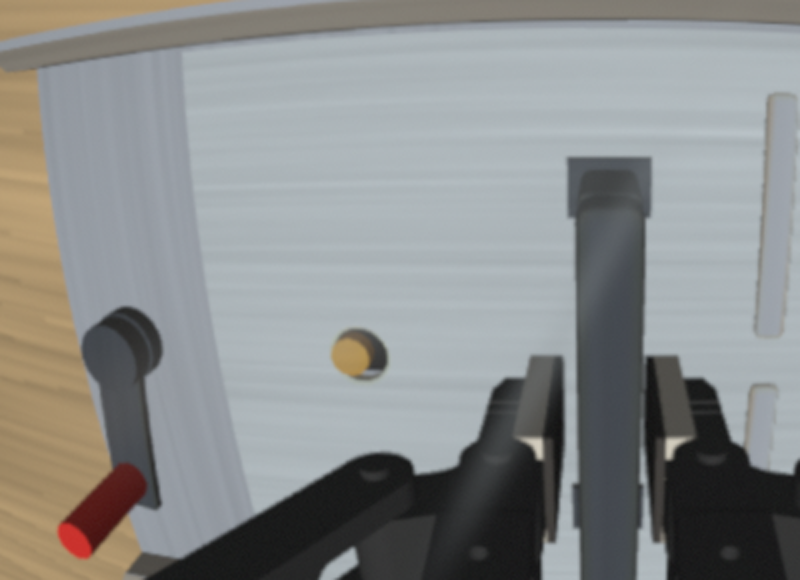

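Run:
```python
from shot import *
b=shot("s10","scene"); cv2.imwrite("pics/s10c.png",cv2.resize(b[60:210,170:370],None,fx=4,fy=4,interpolation=cv2.INTER_CUBIC))
```

```text
(no output)
```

View pics/s10c.png

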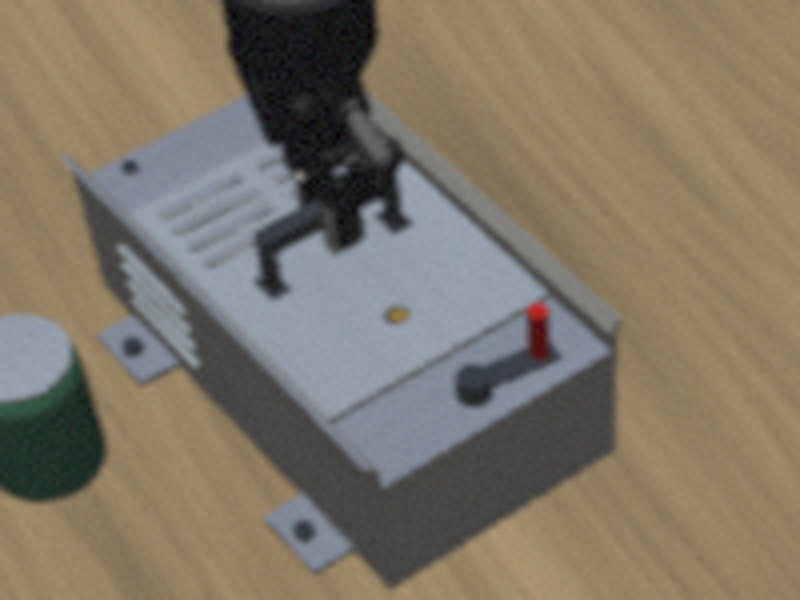

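```bash
cat > arc.py <<'E'
from plan import *
piv=np.array([537.8,-103.4]);yb=.1455
def C(th): return piv+40*np.array([-np.cos(th+yb),-np.sin(th+yb)])
def Y(th): return down(th-np.pi/2+yb)
E
python3 - <<'E'
from arc import *
th=-.16; print(C(th),np.degrees(th-np.pi/2+yb))
plan([555.6,-230.9,190],down(np.radians(-81.74)),[*C(th),150],Y(th),n=5)
# arc
ths=np.linspace(-.16,1.70,15)
for a,b in zip(ths[:-1],ths[1:]): plan([*C(a),103],Y(a),[*C(b),103],Y(b),n=1)
E
```

```text
[ 497.80420493 -102.82002032] -90.8307888029397
[[[-0.036,0.0103,0.0107],[0,0,0.0404]],[[-0.0357,0.0115,0.0107],[0,0,0.0404]],[[-0.0353,0.0126,0.0107],[0,0,0.0404]],[[-0.0349,0.0137,0.0107],[0,0,0.0404]],[[-0.0344,0.0148,0.0107],[0,0,0.0404]]]
[[[0.0071,-0.0005,0],[0,0,-0.1692]]]
[[[0.0071,-0.0005,0],[0,0,-0.1692]]]
[[[0.0071,-0.0005,0],[0,0,-0.1692]]]
[[[0.0071,-0.0005,0],[0,0,-0.1692]]]
[[[0.0071,-0.0005,0],[0,0,-0.1692]]]
[[[0.0071,-0.0005,0],[0,0,-0.1692]]]
[[[0.0071,-0.0005,0],[0,0,-0.1692]]]
[[[0.0071,-0.0005,0],[0,0,-0.1692]]]
[[[0.0071,-0.0005,0],[0,0,-0.1692]]]
[[[0.0071,-0.0005,0],[0,0,-0.1692]]]
[[[0.0071,-0.0005,0],[0,0,-0.1692]]]
[[[0.0071,-0.0005,0],[0,0,-0.1692]]]
[[[0.0071,-0.0005,0],[0,0,-0.1692]]]
[[[0.0071,-0.0005,0],[0,0,-0.1692]]]
```

play_rows(steps=[[[0, 0, 0], [0, 0, 0]], [[0, 0, 0], [0, 0, 0]], [[0, 0, -0.01], [0, 0, 0]], [[0, 0, -0.02], [0, 0, 0]], [[0, 0, -0.04], [0, 0, 0]], [[0, 0, -0.045], [0, 0, 0]], [[0, 0, 0], [0, 0, 0]]], grip=0.7)

```text
time_s: 14.75
eef_pos: [557.3, -232.3, 195.9]
ee_rot: [-0.001, 0.756, -0.654, 0.004]
force: [-0.1, -0.5, 1.2]
grip_width: 0.301
```

play_rows(steps=[[[-0.036, 0.0103, 0.0107], [0, 0, 0.04]], [[-0.0357, 0.0115, 0.0107], [0, 0, 0.04]], [[-0.0353, 0.0126, 0.0107], [0, 0, 0.04]], [[-0.0349, 0.0137, 0.0107], [0, 0, 0.04]], [[-0.0344, 0.0148, 0.0107], [0, 0, 0.04]], [[0, 0, 0], [0, 0, 0]], [[0, 0, 0], [0, 0, 0]]])

```text
time_s: 15.45
eef_pos: [498.1, -103.2, 150.7]
ee_rot: [0.0, -0.703, 0.711, -0.0]
force: [0.4, 0.2, 0.1]
grip_width: 0.298
```

Run:
```python
from shot import *
now(); a=shot("w11"); now()
```

```text
t 15.45 pos [ 498.1 -103.2  150.7] yaw -90.69 deg tilt [ 0.0004 -0.0003] F [0.38 0.22 0.09] T [-0.03  0.02 -0.03] grip 0.298 q [-0.44  0.36  1.66 -0.    1.12  1.15]
t 15.50 pos [ 498.4 -103.8  150.8] yaw -90.74 deg tilt [ 0.0009 -0.0006] F [-0.42 -0.3   0.24] T [-0.03 -0.03  0.02] grip 0.303 q [-0.44  0.36  1.66 -0.    1.12  1.15]
```

View pics/w11.png

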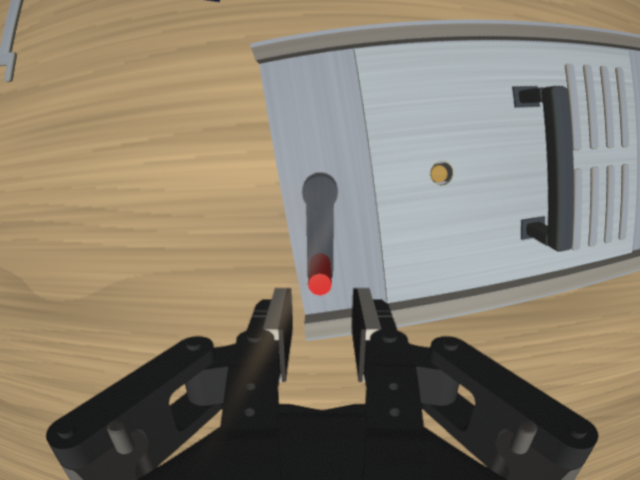

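Run:
```python
from h import *
import pickle
I=pickle.load(open("pics/w11.pkl","rb"))
print(atz(I,(319.5,284),127,True), "pivot",atz(I,(320,190),97,True),"stud",atz(I,(440,174),91.5,True))
```

```text
[ 499.06185869 -102.46629805  127.        ] pivot [ 540.11882479 -103.14738098   97.        ] stud [ 548.46349096 -170.53364844   91.5       ]
```

play_rows(steps=[[[0, 0, 0.03], [0, 0, 0]], [[0, 0, 0.025], [0, 0, 0]], [[0, -0.001, 0.008], [0, 0, 0]], [[0, 0, 0], [0, 0, 0]]])

```text
time_s: 15.9
eef_pos: [498.8, -103.8, 102.9]
ee_rot: [-0.0, -0.702, 0.712, 0.0]
force: [0.1, 0.4, 0.9]
grip_width: 0.301
```

play_rows(steps=[[[0.007, -0.0005, 0], [0, 0, -0.169]], [[0.007, -0.0005, 0], [0, 0, -0.169]], [[0.007, -0.0005, 0], [0, 0, -0.169]], [[0, 0, 0], [0, 0, 0]]])

```text
time_s: 16.3
eef_pos: [502.3, -119.4, 104.1]
ee_rot: [-0.0, 0.829, -0.559, 0.001]
force: [0.2, -0.9, 0.6]
grip_width: 0.3
```

play_rows(steps=[[[0.007, -0.0005, 0], [0, 0, -0.169]], [[0.007, -0.0005, 0], [0, 0, -0.169]], [[0.007, -0.0005, 0], [0, 0, -0.169]], [[0.007, -0.0005, 0], [0, 0, -0.169]], [[0.007, -0.0005, 0], [0, 0, -0.169]], [[0, 0, 0], [0, 0, 0]]])

```text
time_s: 16.9
eef_pos: [519.3, -138.4, 103.8]
ee_rot: [0.0, 0.966, -0.259, 0.001]
force: [-0.3, -0.0, 1.1]
grip_width: 0.298
```

Run:
```python
from shot import *
from arc import C
now(); a=shot("w12"); th=-.16+8*.1329; print(C(th),np.degrees(th-np.pi/2+.1455))
```

```text
t 16.90 pos [ 519.3 -138.4  103.8] yaw -30.05 deg tilt [ 0.0011 -0.0007] F [-0.3  -0.04  1.1 ] T [ 0.   -0.01  0.03] grip 0.298 q [-0.48  0.47  1.62 -0.    1.04  0.05]
[ 517.85206891 -138.07102602] -29.913916024630577
```

View pics/w12.png

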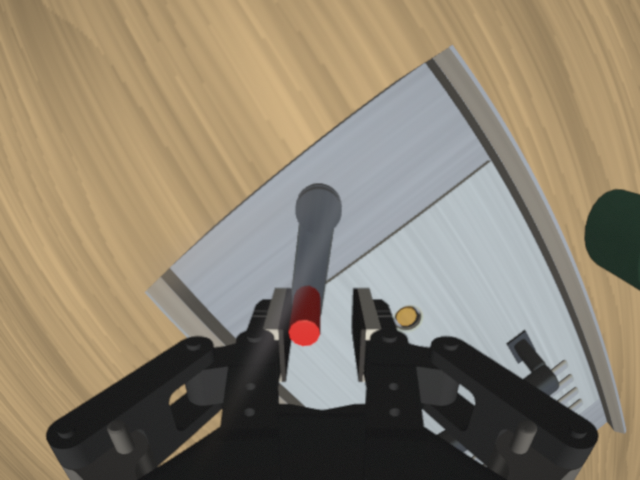

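play_rows(steps=[[[0.007, -0.0005, 0], [0, 0, -0.169]], [[0.007, -0.0005, 0], [0, 0, -0.169]], [[0.007, -0.0005, 0], [0, 0, -0.169]], [[0.007, -0.0005, 0], [0, 0, -0.169]], [[0.007, -0.0005, 0], [0, 0, -0.169]], [[0, 0, 0], [0, 0, 0]]])

```text
time_s: 17.55
eef_pos: [544.4, -142.8, 103.4]
ee_rot: [0.0, 0.998, 0.069, 0.0]
force: [-0.1, -0.6, 0.9]
grip_width: 0.297
```

play_rows(steps=[[[0.007, -0.0005, 0], [0, 0, -0.169]], [[0, 0, 0], [0, 0, 0]]])

```text
time_s: 17.75
eef_pos: [549.4, -141.7, 103.4]
ee_rot: [0.0, 0.991, 0.134, 0.0]
force: [0.3, 0.3, 0.5]
grip_width: 0.298
```

Run:
```python
from shot import *
from h import *
now(); a=shot("w13"); b=shot("s13","scene");  cv2.imwrite("pics/s13c.png",cv2.resize(b[60:210,170:370],None,fx=4,fy=4,interpolation=cv2.INTER_CUBIC))
```

```text
t 17.75 pos [ 549.4 -141.7  103.4] yaw 15.45 deg tilt [ 0.0005 -0.0004] F [0.33 0.3  0.54] T [-0.06 -0.04  0.01] grip 0.298 q [-0.46  0.53  1.53 -0.    1.08 -0.73]
```

View pics/w13.png

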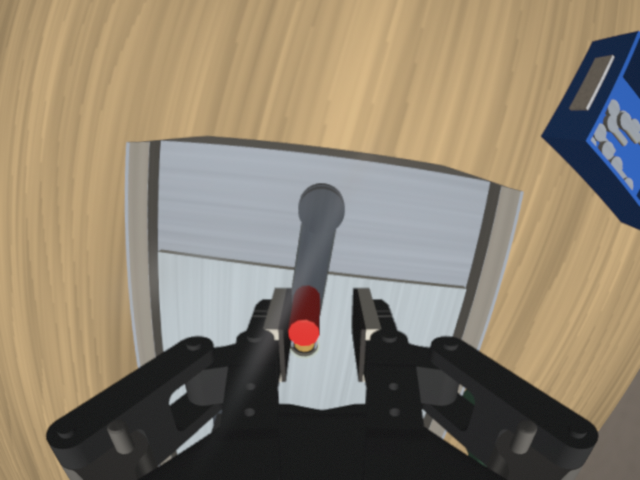

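View pics/s13c.png

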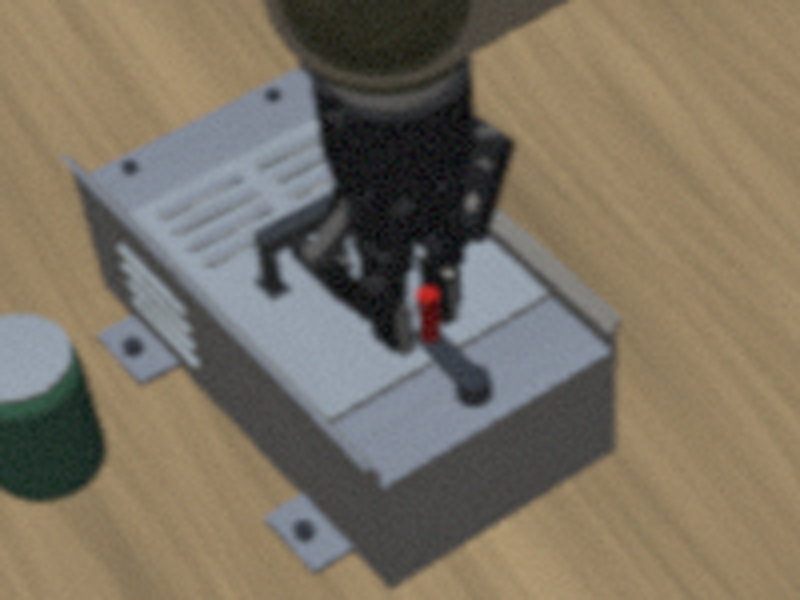

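Run:
```python
from h import *
import pickle
I=pickle.load(open("pics/w13.pkl","rb"))
k=atz(I,(304,332),127,True);p=atz(I,(321.5,205),97,True);d=(k-p)[:2];print(k,p,np.hypot(*d),(np.arctan2(d[1],d[0])-np.pi-.1455)%(2*np.pi))
```

```text
[ 542.82381793 -141.92052427  127.        ] [ 538.09217897 -100.45914665   97.        ] 41.73049534293344 1.5389263375921338
```

play_rows(steps=[[[-0.004, 0, 0], [0, 0, 0]], [[0, 0, 0], [0, 0, 0]], [[0, 0, -0.02], [0, 0, 0]], [[0, 0, -0.05], [0, 0, 0]], [[0, 0, -0.06], [0, 0, 0]], [[0, -0.06, -0.02], [0, 0, 0]], [[0, -0.06, 0], [0, 0, 0]], [[0, 0, 0], [0, 0, 0]], [[0, 0, 0], [0, 0, 0]]])

```text
time_s: 18.75
eef_pos: [521.9, -55.5, 216.0]
ee_rot: [0.0, 0.991, 0.137, 0.0]
force: [0.5, -0.9, -0.7]
grip_width: 0.297
```

Run:
```python
from shot import *
now(); a=shot("w14"); b=shot("s14","scene"); t=shot("t14","top"); cv2.imwrite("pics/t14c.png",cv2.resize(t[220:345,395:585],None,fx=4.2,fy=4.2,interpolation=cv2.INTER_CUBIC)); cv2.imwrite("pics/s14c.png",cv2.resize(b[60:210,170:370],None,fx=4,fy=4,interpolation=cv2.INTER_CUBIC))
```

```text
t 18.75 pos [521.9 -55.5 216. ] yaw 15.71 deg tilt [ 0.0006 -0.0004] F [ 0.52 -0.89 -0.69] T [ 0.   -0.01 -0.01] grip 0.297 q [-0.33  0.32  1.52 -0.    1.29 -0.6 ]
```

View pics/w14.png

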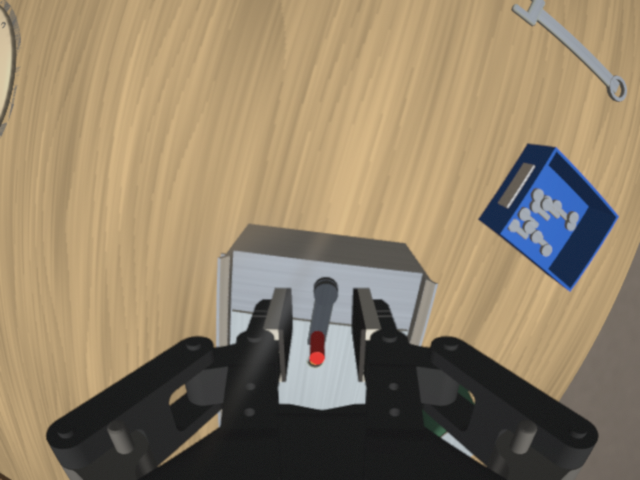

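View pics/s14.png

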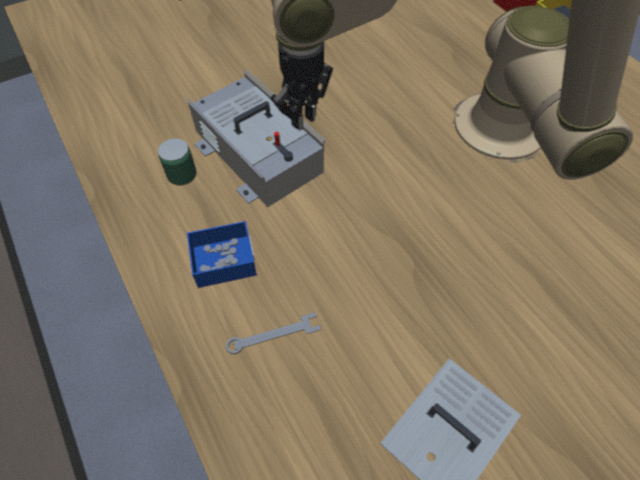

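View pics/t14c.png

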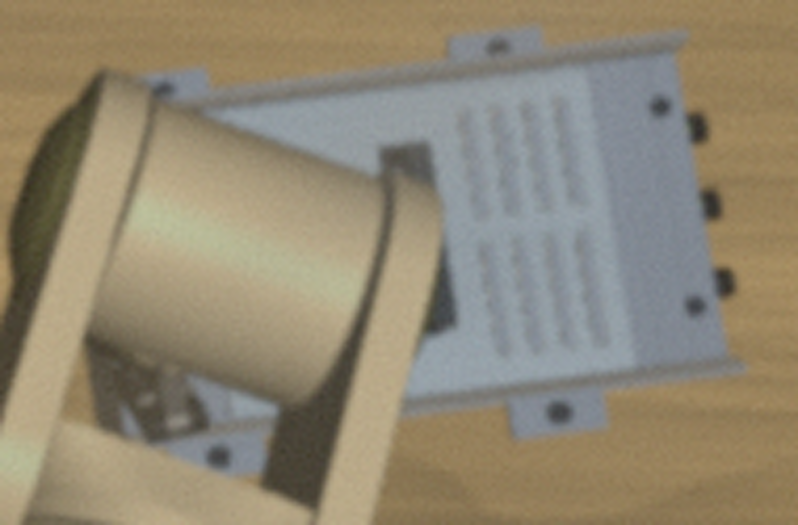

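Run:
```python
from h import *
import pickle
I=pickle.load(open("pics/w14.pkl","rb"))
k=atz(I,(316.5,358),127,True);p=atz(I,(326,287),97,True);d=(k-p)[:2];print(k.round(1),p.round(1),(np.arctan2(d[1],d[0])-np.pi-.1455)%(2*np.pi))
import cv2
from rig import ctrl,cams
print(ctrl.sense()["time_s"]); r=ctrl.finish_job(); print(r)
```

```text
[ 542.5 -142.4  127. ] [537.2 -96.8  97. ] 1.5411568623561305
18.9
the job is handed in; nothing more can be done
None
```

View pics/s14c.png

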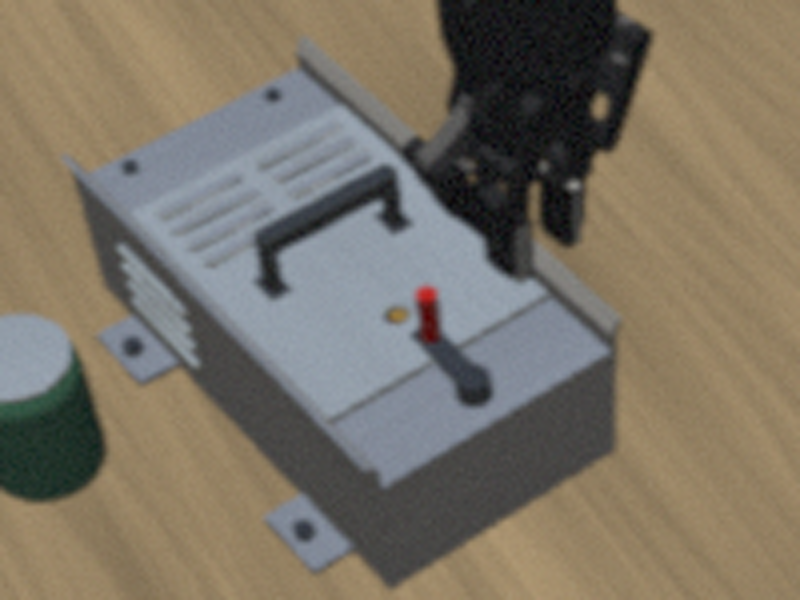

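The cover is back on the box with the catch closed, and I handed the job in at 18.9 s. No verdict was reported.

**What I did:**
- I picked the nearer of the two look-alike covers (top picture about (266, 278)), which was 604 mm from the base against 760 mm for the other.
- I set it down sloped 2° between the lips, with its holed end riding on the stud, and let go. I then pushed it along by its handle bar with loose jaws until the hole dropped over the stud.
- I swung the catch round by its knob, backed off and lifted clear. Readings were about 1–2 N while sliding and about 7 N at set-down.

**Last checks:**
- The last pictures show the brass stud through the hole, the cover flat on the flanges, the catch arm over the cover's end, and the gripper well clear of the box.
- The catch measured 1.54 rad in two wrist pictures.
- The bin, spanner and can look unmoved in the scene picture, judged by eye only.
- I did not fit the cover's final x and y numerically; the flat, seated pose is read from the pictures.

**Disagreements:** The wrist camera and the two fixed cameras differed by about 2 mm on absolute positions. For the set-down I steered by the wrist camera's view of the cover against the box.

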